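# Change over and start the collar expander

## Task

Change the load of the collar expander and start it: lift the guard's drop bar over its catch, swing the guard wide open, put every grey finished collar from the mandrels into the green tray, and slide every brass collar standing on the bench fully down onto a mandrel, one to a mandrel. Then swing the guard shut until the bar has dropped back into its catch, and only then press the green start key firmly until it registers. Leave the red key and the other things on the bench alone.

Things in the scene. Friction and masses are not known exactly. Their poses are not given: they have to be found in the camera images.
- expander: collar expander, a bench fixture, fixed: steel base 360 x 170 x 12 mm; on it an aluminium block 200 x 60 mm (top 45 mm above the bench) with three upright mandrels in a row along local x (x = -60, 0, 60 mm, y = 0), a green hydraulic box 87 mm high at the +x end and a yellow-framed clear guard that opens to the -y side. Origin on the bench under the middle mandrel, z up
- tray: open green tray for finished collars, fixed, 150 x 130 mm outside (local x, y), 40 mm high, walls and floor 4 mm; origin centre of its underside
- seat1 (a point): foot of the mandrel at local x = -60 mm, on the block top, where a collar's underside comes to rest; the mandrel is 20 mm thick and 38 mm high, its top 8 mm coned to 10 mm. Axes as the expander's
- seat2 (a point): foot of the middle mandrel, same
- seat3 (a point): foot of the mandrel at local x = 60 mm (nearest the guard hinge), same
- guard (a joint): guard angle in rad: 0 shut, grows as it swings out (counter-clockwise from above), stop at 1.75; stays where left (0.1 N m friction). Leaf upright, 225 mm long from the hinge, 37 to 107 mm above the bench; shut, it runs towards local -x at y = -55 mm, and its clear visor (33 to 218 mm from the hinge, 105 mm wide to local +y, 103 to 108 mm high) covers the mandrels: nothing goes on or off
- latch (a joint): angle of the drop bar against the guard in rad: 0 level (down), grows as its free end is lifted, up to 0.6. It falls by its weight (about 0.2 kg). Out of the catch it can be drawn sideways only when lifted past 0.14 (17 mm at the knob); if the guard is pushed shut (with nothing over the knob) the bar also rides up the ramp of the catch and drops in
- hinge (a point): point on the guard's vertical hinge axis, at the height of the knob (154 mm); expander local (120, -55) mm
- pivot (a point): pivot of the drop bar, on top of the guard, 90 mm from the hinge axis along the leaf and 14 mm inside the leaf's middle plane (over the visor), 120 mm above the bench; its axis lies across the leaf. The bar is a 10 mm round steel rod that runs on from here parallel to the leaf, away from the hinge, 168 mm long
- catch (a point): middle of the notch that holds the bar, on a fixed steel post, 245 mm along the leaf from the hinge axis, 120 mm above the bench; lips 5 mm thick on both sides of the bar, the outer one to 133 mm, the inner one to 137 mm above the bench; outside it a 35 degree ramp that reaches 50 mm out
- knob (a point): centre of the black ball knob, 26 mm across, on a stem on the drop bar: 120 mm from the pivot along the bar and 34 mm above the bar's axis (154 mm above the bench with the bar down), 210 mm from the hinge axis along the leaf, 14 mm inside it. Gripped from above, across the leaf, it lifts the bar and swings the guard
- key_start: green membrane start key, 28 mm square, face up, on a fixed grey control box (90 x 160 mm, 45 mm high); origin at the centre of its face, 48.5 mm above the bench. It gives only 1.5 mm (3.8 N) and registers at 4 N
- key_stop: red membrane stop key, same size, 90 mm beside the green one; leave alone
- brass1: brass collar to be loaded (two or three are there), 26 mm high, 44 mm outside, bore 24 mm, about 120 g, axis upright, the same either way up; origin at the centre of its underside, z along its axis; stands on the bench at the start
- brass2: brass collar to be loaded (two or three are there), 26 mm high, 44 mm outside, bore 24 mm, about 120 g, axis upright, the same either way up; origin at the centre of its underside, z along its axis; stands on the bench at the start
- brass3: brass collar to be loaded (two or three are there), 26 mm high, 44 mm outside, bore 24 mm, about 120 g, axis upright, the same either way up; origin at the centre of its underside, z along its axis; stands on the bench at the start
- done1: grey finished collar (one or two are there), 26 mm high, 44 mm outside, bore 24 mm, about 120 g, axis upright, the same either way up; origin at the centre of its underside, z along its axis; sits on a mandrel at the start
- done2: grey finished collar (one or two are there), 26 mm high, 44 mm outside, bore 24 mm, about 120 g, axis upright, the same either way up; origin at the centre of its underside, z along its axis; sits on a mandrel at the start
- done3: grey finished collar (one or two are there), 26 mm high, 44 mm outside, bore 24 mm, about 120 g, axis upright, the same either way up; origin at the centre of its underside, z along its axis; sits on a mandrel at the start
- oil: clear oil bottle with red cap, 40 mm wide, 75 mm high; bystander, to be left where it is; origin under its middle, a long one lies along its local x
- driver: screwdriver, 160 mm long; bystander, to be left where it is; origin under its middle, a long one lies along its local x
- spanner: spanner, 150 mm long; bystander, to be left where it is; origin under its middle, a long one lies along its local x
- gauge: plug gauge lying down, 90 mm long, 20 mm thick; bystander, to be left where it is; origin under its middle, a long one lies along its local x
- knife: red pocket knife, 90 x 22 x 14 mm; bystander, to be left where it is; origin under its middle, a long one lies along its local x
Mind the look-alikes: they are no part of the job. What is shaped like the brass2 but blue or purple is not meant. What is shaped like the brass1 but blue is not meant.

How it is judged:
By the outcome, as a careful person would: the job done as asked, in the order asked, and still so for the second after the job is handed in, with the robot touching nothing.
Of brass1, brass2, brass3 only 2 to 3 are there at a start; the rules pass over those that are not, and their reading is None.
Of done1, done2, done3 only 1 to 2 are there at a start; the rules pass over those that are not, and their reading is None.
At some moment in a run one of brass1, brass2, brass3 may be knocked a few centimetres aside while the robot is not near it.
Once in a run the grip may slacken for a moment while it holds something.
It also fails if it takes over 210 s, if anything falls off the work surface, if the arm or the gripper's body presses on something with over 40 N, if the wrist force passes 120 N, or if a joint passes its speed limit or range.

## Robot

A 7-joint arm with a two-finger parallel gripper is mounted at the origin on the work surface. World frame = base frame: x ahead of the robot, y to its left, z up, the work surface at z = 0. Lengths are in m, angles in rad, forces in N, time in s.
With the tool pointing down it reaches from about 0.4 to 0.85 m from the base axis. Payload 4.5 kg.
Tool frame: the origin (TCP) lies where the fingers leave the gripper's body, on its centre line; the fingertips stand 64 mm ahead of it and the grasp point (between the pads) lies 45 mm ahead of it; z points along the fingers, y is the line along which they close (so a half turn about z gives the same grasp; the last joint's range is limited). The gripper opens to 88 mm and grips with 3 to 60 N. Pads are 18 mm wide; open, the fingers measure 123 mm over their backs; the gripper's body (75 mm by 187 mm) begins 45 mm behind the grasp point.
Start: joints at [-1.126, 0.689, -0.195, 1.565, 0.157, 0.902, -0.215], TCP at [0.25, 0.573, 0.303] pointing down, gripper open.
Joint ranges: [-3.01, 3.01], [-0.46, 2.08], [-1.47, 1.51], [0.13, 2.56], [-1, 4.14], [0.04, 2.09], [-2.66, 2.66]. Speed limits (rad/s): [2.57, 2.57, 3.14, 3.14, 3.14, 3.14, 3.14].

## Interface

Orientations are given as a unit quaternion [x, y, z, w].
In Python, from plant import r gives the robot as it stands.
- The arm moves only by the tool play_rows, never from a script. Its arguments are lists of equal length, an entry for each row: "translation": the shift along the tool's x, y, z in m, a list of three; "delta_rot": the turn, a rotation vector about the tool's x, y, z in degrees, a list of three; "grip": the opening, from -1 (shut) to 1 (fully open). In form: {"translation": [[x, y, z], ...], "delta_rot": [[rx, ry, rz], ...], "grip": [grip, ...]}. A call has 1 to 20 rows; each row shifts and turns the commanded pose from where the row before left it, along the tool's axes as they then stand; what a row does not reach is not made up. A row lasts 1/8 s, in which the tool goes at most 62.5 mm and 10.7 degrees, less where a joint would pass 70% of its speed; a pose out of reach is approached as far as the arm can. A call with a gripper value outside its range is refused whole. The fingers move at their own pace and stop on an object; "squeeze" is the grip in N (left out, the last holds). Time passes only in rows, so rows that do not move let the fingers close. It gives the time, the measured TCP pose, the force, the opening and the grip force at its end, in the units of the state.
- r.get_state(): the state, without advancing time (a new reading comes with each control period).
- r.snapshot(name): name is "side" or "top"; returns the picture (420x560x3 uint8, blue, green, red); there is no depth.
- r.get_calibration(name): a dict with "intrinsics" (3x3 intrinsics, pixels), "eye" and "rotation" of the camera in the world. Camera axes: x right, y up, looking along -z (the intrinsics and any distortion apply to the point x, -y, -z); pixel columns grow to the right and rows downward; lengths in m; the calibration is good to about 2 mm. A picture is of the moment at which its call begins. get_calibration takes no time and is no camera call.
- r.finish_job(): hands the job in; it is judged then, once.
Trained networks look in the newest picture that a camera, given by its name, has taken for a name from the list of things; names that differ only in an ending like _2 or _b are one class to them, and where a whole thing is asked for, a point or a joint stands for the part that bears it (a point fixed in the world has none). Each returns a list of dicts, best first, with "confidence" (0 to 1); they miss things now and then, are a little off and sometimes report something else, mostly with a low value. They report only what shows in the picture. A call takes as long as a camera call. They do not tell look-alikes from the thing itself.
- r.look_for(camera, target): "point" ([x, y, z] in m, in world coordinates, good to about 4 mm: the middle of the surface that is visible of it).
- r.silhouettes(camera, target): "pixels" (420x560 bool, what is visible of it).
The state is a dict: "clock": time; "q": joint angles; "qd": joint speeds; "joint_torque": joint torques, N m; "tool_pos": TCP position; "eef_rot": TCP orientation; "contact_force": force on the tool from outside, world axes, zero at the start; "moment": the same for the moment, N m; "opening": opening from 0.0 (shut) to 1.0 (fully open); "finger_force": force on a finger pad.
Only numpy, scipy, OpenCV 4.12 (cv2) and the standard library are available. Lean on these libraries where they do the work, as an engineer would, in place of code of your own. Each camera call takes 0.05 s, during which the arm holds its last target. There are 200 camera calls.

## Working session

There is one attempt and no reset: what is moved stays moved. The work goes in short steps, Python scripts to look and compute and a tool call to move; the robot and the scene stay as the last step left them, time stands still between calls to the robot, and variables do not carry over. Pictures are saved under pics/ and viewed, at most 14 in all, crops included, and the job is handed in when it is done.

Besides the shell and the picture viewer there is one more tool, called after "Emit:" as name(argument=value, ...), one argument or row to a line, values as JSON. play_rows: Moves the arm, as the interface text tells. Its arguments: {"type":"object","properties":{"translation":{"type":"array","items":{"type":"array","items":{"type":"number"}}},"delta_rot":{"type":"array","items":{"type":"array","items":{"type":"number"}}},"grip":{"type":"array","items":{"type":"number"}},"squeeze":{"type":"number"}},"required":["translation","delta_rot","grip"]}

```bash
ls; mkdir -p pics; python3 - <<'E'
from plant import r
import cv2
for n in("top","side"):
    cv2.imwrite(f"pics/{n}0.png",r.snapshot(n)); c=r.get_calibration(n); print(n,c)
    for t in ["expander","tray","hinge","pivot","knob","key_start","key_stop","brass1","done1","oil"]:
        try: print(t,[(d['point'],round(d['confidence'],2)) for d in r.look_for(n,t)][:6])
        except Exception as e: print(t,e)
s=r.get_state(); print(s)
E
```

```text
pics
top {'intrinsics': array([[475.461536  ,   0.        , 277.95611876],
       [  0.        , 475.461536  , 206.71760802],
       [  0.        ,   0.        ,   1.        ]]), 'eye': array([ 0.31525146, -0.06633975,  1.2651672 ]), 'rotation': array([ 0.05788226, -0.05263583, -0.69902681,  0.71080281])}
expander [([0.5942, 0.0622, 0.0871], 0.92)]
tray [([0.5864, 0.3405, 0.0036], 0.56), ([0.5563, 0.057, 0.1055], 0.32)]
hinge [([0.5905, 0.0588, 0.0884], 0.81)]
pivot [([0.5534, 0.058, 0.1074], 0.67), ([0.5331, -0.3779, 0.0256], 0.43)]
knob [([0.4941, 0.0346, 0.1241], 0.53), ([0.5557, 0.0617, 0.1088], 0.28)]
key_start []
key_stop [([0.3986, 0.3706, 0.0497], 0.45)]
brass1 [([0.6323, -0.3721, 0.0291], 0.71), ([0.2696, -0.2274, 0.0244], 0.68), ([0.451, -0.1953, 0.026], 0.58), ([0.5869, -0.4778, 0.0269], 0.58), ([0.5347, -0.3766, 0.0247], 0.52), ([0.4156, -0.3261, 0.0254], 0.44)]
done1 []
oil [([0.4122, -0.0848, 0.0507], 0.52)]
side {'intrinsics': array([[437.62727814,   0.        , 277.73423183],
       [  0.        , 437.62727814, 211.08510471],
       [  0.        ,   0.        ,   1.  
[... 769 characters left out ...]
': 1.1, 'q': array([-1.12622075,  0.68908476, -0.19461896,  1.56529916,  0.15729936,
        0.90251769, -0.21505631]), 'qd': array([ 0.00076219, -0.0009376 ,  0.00064999, -0.00067776, -0.00187126,
        0.00026317,  0.00040612]), 'joint_torque': array([-2.42749711e-04, -5.27499425e+01, -1.26684163e+00, -1.53749871e+01,
       -5.18825382e-02, -5.36611187e-04,  2.45995284e-05]), 'tool_pos': array([0.24955017, 0.57303357, 0.30275294]), 'eef_rot': array([ 2.03907564e-01,  9.78990145e-01,  3.86042521e-05, -2.13968018e-06]), 'contact_force': array([0.662671  , 0.35215835, 0.24908336]), 'moment': array([-0.00437073,  0.04335325,  0.02996207]), 'finger_force': 0.0, 'opening': 0.9986011540138907}
```

View pics/top0.png

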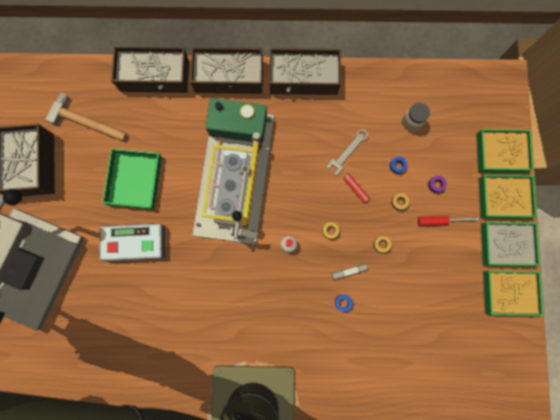

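View pics/side0.png

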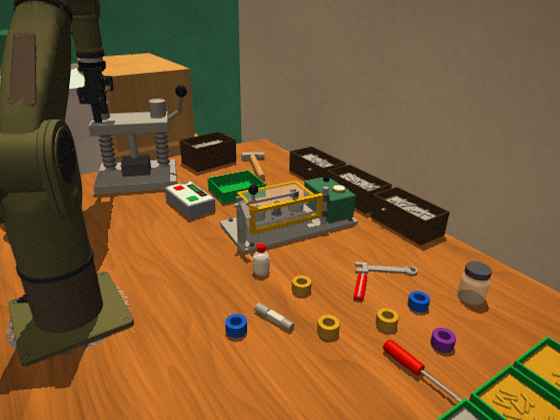

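```bash
cat > h.py <<'E'
import numpy as np, cv2
from scipy.spatial.transform import Rotation as R
from plant import r
def cal(n):
    c=r.get_calibration(n); return c["intrinsics"],np.array(c["eye"]),R.from_quat(c["rotation"])
def proj(n,p):
    K,e,q=cal(n); v=q.inv().apply(np.atleast_2d(p)-e)*[1,-1,-1]; u=v@K.T; return u[:,:2]/u[:,2:]
def ray(n,uv,z):
    K,e,q=cal(n); uv=np.atleast_2d(uv); v=np.c_[uv,np.ones(len(uv))]@np.linalg.inv(K).T
    d=q.apply(v*[1,-1,-1]); return e+d*((z-e[2])/d[:,2])[:,None]
E
python3 - <<'E'
import cv2,numpy as np
t=cv2.imread("pics/top0.png");s=cv2.imread("pics/side0.png")
C=np.zeros((600,800,3),np.uint8)
def put(im,x0,x1,y0,y1,f,X,Y):
    a=cv2.resize(im[y0:y1,x0:x1],None,fx=f,fy=f,interpolation=cv2.INTER_CUBIC);C[Y:Y+a.shape[0],X:X+a.shape[1]]=a
put(t,190,277,92,248,3.8,0,0); put(s,215,365,175,255,3,340,0); put(t,320,450,150,315,2,340,250); put(t,95,170,145,270,2.5,610,250)
cv2.imwrite("pics/m1.png",C)
E
python3 - <<'E'
from h import *
bx=cv2.imread("pics/top0.png")
hsv=cv2.cvtColor(bx,cv2.COLOR_BGR2HSV)
for n,a,b in(("brass",(18,120,100),(32,255,255)),("green",(45,100,60),(80,255,255)),("red",(0,170,100),(6,255,255)),("blue",(100,120,60),(125,255,255))):
    m=cv2.inRange(hsv,a,b); k,_,st,ce=cv2.connectedComponentsWithStats(m)
    print(n,[(tuple(st[i]),ce[i].round(1).tolist()) for i in range(1,k) if st[i,4]>40])
E
```

```text
brass [((np.int32(520), np.int32(129), np.int32(28), np.int32(42), np.int32(245)), [537.1, 154.5]), ((np.int32(484), np.int32(132), np.int32(45), np.int32(36), np.int32(1563)), [505.9, 149.7]), ((np.int32(202), np.int32(141), np.int32(57), np.int32(85), np.int32(936)), [237.4, 182.8]), ((np.int32(486), np.int32(177), np.int32(47), np.int32(38), np.int32(1660)), [508.6, 195.9]), ((np.int32(392), np.int32(193), np.int32(17), np.int32(17), np.int32(177)), [400.2, 201.3]), ((np.int32(322), np.int32(222), np.int32(18), np.int32(17), np.int32(186)), [330.5, 230.0]), ((np.int32(374), np.int32(236), np.int32(17), np.int32(17), np.int32(184)), [382.2, 244.2]), ((np.int32(488), np.int32(270), np.int32(51), np.int32(1), np.int32(51)), [513.0, 270.0]), ((np.int32(491), np.int32(273), np.int32(48), np.int32(41), np.int32(1864)), [514.5, 292.8])]
green [((np.int32(477), np.int32(129), np.int32(56), np.int32(43), np.int32(551)), [500.6, 152.0]), ((np.int32(103), np.int32(149), np.int32(57), np.int32(60), np.int32(2681)), [132.1, 178.8]), ((np.int32(480), np.int32(174), np.int32(56), np.int32(44), n
[... 171 characters left out ...]
p.int32(9), np.int32(80)), [147.0, 245.0]), ((np.int32(484), np.int32(271), np.int32(59), np.int32(45), np.int32(517)), [508.6, 294.9])]
red [((np.int32(349), np.int32(175), np.int32(20), np.int32(24), np.int32(43)), [359.0, 186.6]), ((np.int32(344), np.int32(178), np.int32(22), np.int32(25), np.int32(79)), [354.5, 190.1]), ((np.int32(418), np.int32(216), np.int32(32), np.int32(10), np.int32(280)), [433.4, 220.5]), ((np.int32(109), np.int32(244), np.int32(8), np.int32(7), np.int32(52)), [112.2, 247.1])]
blue [((np.int32(391), np.int32(158), np.int32(15), np.int32(15), np.int32(128)), [398.1, 164.7]), ((np.int32(336), np.int32(296), np.int32(16), np.int32(15), np.int32(117)), [343.6, 302.9])]
```

View pics/m1.png

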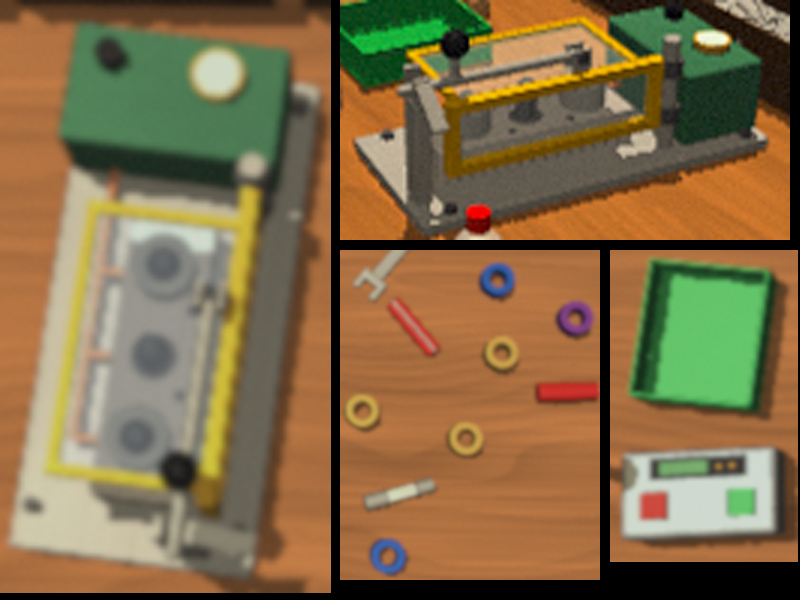

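```bash
cat >> h.py <<'E'
X0=None
def loc(P,l):
    l=np.atleast_2d(l)/1000.; c,s=np.cos(P[2]),np.sin(P[2])
    return np.c_[P[0]+c*l[:,0]-s*l[:,1],P[1]+s*l[:,0]+c*l[:,1],l[:,2]]
E
python3 - <<'E'
from h import *
from scipy.optimize import least_squares
T=[((-180,85,12),(10,543)),((-180,-85,12),(252,577)),((180,-85,12),(320,88)),((0,0,83),(153,353)),((60,0,83),(163,262)),((-60,0,83),(137,437)),((-90,-41,154),(177,470))]
S=[((-90,-41,154),(455,43)),((-180,-85,12),(430,233)),((-180,85,12),(355,140)),((180,-85,12),(765,140))]
uT=[(190+a/3.8,92+b/3.8) for _,(a,b) in T];uS=[(215+(a-340)/3,175+b/3) for _,(a,b) in S]
f=lambda P:np.r_[proj("top",loc(P,[a for a,_ in T]))-uT,proj("side",loc(P,[a for a,_ in S]))-uS].ravel()
o=least_squares(f,[.55,.06,.1],loss='soft_l1');P=o.x;print(P.tolist());print(f(P).reshape(-1,2).round(1).tolist())
for n,l in dict(seat1=(-60,0,45),seat2=(0,0,45),seat3=(60,0,45),knob=(-90,-41,154),hinge=(120,-55,154)).items(): print(n,loc(P,l).round(4).tolist())
# brass: mean of top/side
print("brass top", ray("top",[(330.9,230.5),(382.7,244.4),(400.4,201.6)],.022).round(4).tolist())
print("key",ray("top",[(147,245)],.0485).round(4),"red",ray("top",[(112.2,247.1)],.0485).round(4))
print("tray",ray("top",[((a-610)/2.5+95,(b-250)/2.5+145) for a,b in[(652,262),(773,270),(632,395),(757,408)]],.04).round(4).tolist())
print("oil",ray("top",[(289,243)],.075))
# side brass
m=cv2.inRange(cv2.cvtColor(cv2.imread("pics/side0.png"),cv2.COLOR_BGR2HSV),(18,120,60),(32,255,255))
k,_,st,ce=cv2.connectedComponentsWithStats(m)
for i in range(1,k):
    if st[i,4]>60: print(ce[i].round(1),st[i],ray("side",[ce[i]],.013).round(4))
for n in("top","side"): print(n,proj(n,loc(P,[(60,0,71),(0,0,83)])))
E
```

```text
[0.5913053662127475, 0.06635943327401166, -0.10901065793686723]
[[-0.7, 4.6], [-0.6, 3.7], [-1.1, 2.3], [0.3, -13.7], [1.0, -12.4], [1.2, -12.8], [2.6, -12.5], [10.2, -1.1], [-5.9, -0.3], [-4.6, 0.9], [-2.0, 0.1]]
seat1 [[0.5317, 0.0729, 0.045]]
seat2 [[0.5913, 0.0664, 0.045]]
seat3 [[0.6509, 0.0598, 0.045]]
knob [[0.4974, 0.0354, 0.154]]
hinge [[0.7046, -0.0014, 0.154]]
brass top [[0.4503, -0.1954, 0.022], [0.4161, -0.3305, 0.022], [0.5302, -0.3793, 0.022]]
key [[0.4024 0.2782 0.0485]] red [[0.3955 0.3672 0.0485]]
tray [[0.6548, 0.3898, 0.04], [0.648, 0.2602, 0.04], [0.5109, 0.4005, 0.04], [0.4993, 0.2686, 0.04]]
oil [[ 0.41141508 -0.08508693  0.075     ]]
[26.  82.9] [   0    1   60  159 3517] [[0.2196 2.4068 0.013 ]]
[285.3 208.3] [ 248  180   75   55 1207] [[0.6381 0.135  0.013 ]]
[242.6 194.3] [237 190  12  12  71] [[0.5769 0.2868 0.013 ]]
[109.6 307.7] [  88  272   45   67 1319] [[ 0.072  -0.0372  0.013 ]]
[301.1 285.1] [292 275  19  21 327] [[ 0.4548 -0.192   0.013 ]]
[ 19.6 316.8] [  8 300  25  41 571] [[-0.0871  0.0324  0.013 ]]
[386.7 319.2] [376 308  23  24 422] [[ 0.5355 -0.3773  0.013 ]]
[327.9 326.4] [318 315  22  24 443] [[ 0.4204 -0.328   0.013 ]]
[545.4 364.2] [522 344  38  45 964] [[ 0.6916 -0.6199  0.013 ]]
[518.3 400.8] [ 479  373   81   47 2213] [[ 0.5739 -0.6366  0.013 ]]
top [[234.33923638 149.86206009]
 [230.58885703 171.20978434]]
side [[304.57575514 199.53695776]
 [286.18059074 199.86482788]]
```

```bash
python3 - <<'E'
from h import *
from scipy.optimize import least_squares
T=[((-180,85,12),(10,543)),((-180,-85,12),(252,577)),((180,-85,12),(320,88)),((0,0,83),(153,353)),((60,0,83),(163,262)),((-60,0,83),(137,437)),((-90,-41,154),(177,470))]
S=[((-90,-41,154),(455,43)),((-180,-85,12),(430,233)),((-180,85,12),(355,140)),((180,-85,12),(765,140))]
uT=[(190+a/3.8,92+b/3.8) for _,(a,b) in T];uS=[(215+(a-340)/3,175+b/3) for _,(a,b) in S]
def f(Q):
    P=Q[:3]; g=lambda L:[np.array(a)+([Q[3],Q[4],0] if a[2]==12 else [0,0,0]) for a,_ in L]
    return np.r_[proj("top",loc(P,g(T)))-uT,proj("side",loc(P,g(S)))-uS].ravel()
o=least_squares(f,[.55,.06,-.1,0,0],loss='soft_l1',x_scale=[.1,.1,.1,10,10]);P=o.x;print(P.tolist());print(f(P).reshape(-1,2).round(1).tolist())
for n,l in dict(seat1=(-60,0,45),seat2=(0,0,45),seat3=(60,0,45),knob=(-90,-41,154),hinge=(120,-55,154)).items(): print(n,loc(P,l).round(4).tolist())
K=np.array([[*uT[6]]]);print("knob top ray",ray("top",K,.154),"side",ray("side",[uS[0]],.154))
print(ray("top",uT[3:6],.083))
for n,c in(("top",(237,216)),("side",(253,189))):
    im=cv2.imread(f"pics/{n}0.png").max(2)[c[1]-9:c[1]+10,c[0]-9:c[0]+10]; m=(im<45).astype(np.uint8)
    k,_,st,ce=cv2.connectedComponentsWithStats(m);i=1+st[1:,4].argmax();print(n,st[i],ce[i]+np.array(c)-9, ray(n,[ce[i]+np.array(c)-9],.154))
E
```

```text
[0.5595337790466592, 0.06823532505800513, -0.11388402544506641, 42.53346270644387, 0.19484653937157295]
[[0.2, 0.4], [0.2, -0.2], [0.3, -1.1], [-0.8, -1.5], [-0.0, -0.3], [-0.1, -0.4], [1.2, 0.9], [-1.1, 1.5], [-2.0, -1.2], [-0.8, 0.1], [1.5, -0.3]]
seat1 [[0.4999, 0.0751, 0.045]]
seat2 [[0.5595, 0.0682, 0.045]]
seat3 [[0.6191, 0.0614, 0.045]]
knob [[0.4655, 0.0377, 0.154]]
hinge [[0.6725, -0.0, 0.154]]
knob top ray [[0.46745435 0.04072576 0.154     ]] side [[0.47211557 0.04367741 0.154     ]]
[[0.55573712 0.0660224  0.083     ]
 [0.61827574 0.0613388  0.083     ]
 [0.49881537 0.07476893 0.083     ]]
top [ 5  5  8  8 47] [236.68085106 215.4893617 ] [[0.46792234 0.0404994  0.154     ]]
side [ 4  5 10 10 71] [253.01408451 189.28169014] [[0.47158904 0.04436404 0.154     ]]
```

```bash
cat >> h.py <<'E'
YAW=-96.5
def go(x,y,z,yaw=YAW):
    """print the turn about tool z (deg) and the shift in the present and in the turned tool frame"""
    s=r.get_state(); q=R.from_quat(s["eef_rot"]); p=np.array(s["tool_pos"])
    ty=q.apply([0,1,0]); yw=np.degrees(np.arctan2(ty[1],ty[0])); d=np.array([x,y,z])-p
    a=np.radians(yaw); M=np.array([[-(-np.sin(a)),np.cos(a),0],[0,0,0],[0,0,-1]]) ; M[0]=[-np.sin(a),np.cos(a),0]; M[1]=[np.cos(a),np.sin(a),0]
    tilt=np.degrees(np.arccos(-q.apply([0,0,1])[2]))
    print("t",round(s["clock"],2),"pos",p.round(4),"yaw",yw.round(1),"tilt",tilt.round(2),"q7",round(s["q"][6],2),"F",np.round(s["contact_force"],1),"op",round(s["opening"],3),"ff",round(s["finger_force"],1))
    print(" turn tool z", round((-(yaw-yw)+180)%360-180,1)," shift now",(q.inv().apply(d)*1000).round(1)," shift turned",(M@d*1000).round(1))
E
python3 - <<'E'
from h import *
go(.467,.039,.30); print(proj("top",[r.get_state()["tool_pos"]]))
E
```

```text
t 1.1 pos [0.2496 0.573  0.3028] yaw 66.5 tilt 0.0 q7 -0.22 F [0.7 0.4 0.2] op 0.999 ff 0.0
 turn tool z 163.0  shift now [-412.6 -402.8    2.7]  shift turned [276.5 506.    2.8]
[[-40.97308867 309.58453613]]
```

Emit:
play_rows(
  translation=[
    [-0.0344,-0.0336,0],
    [-0.0344,-0.0336,0],
    [-0.0344,-0.0336,0],
    [-0.0344,-0.0336,0],
    [-0.0344,-0.0336,0],
    [-0.0344,-0.0336,0],
    [-0.0344,-0.0336,0],
    [-0.0344,-0.0336,0],
    [-0.0344,-0.0336,0],
    [-0.0344,-0.0336,0],
    [-0.0344,-0.0336,0],
    [-0.0344,-0.0336,0],
    [0,0,0],
    [0,0,0],
    [0,0,0],
    [0,0,0],
    [0,0,0],
    [0,0,0],
    [0,0,0],
    [0,0,0],
  ],
  delta_rot=[
    [0,0,0],
    [0,0,0],
    [0,0,0],
    [0,0,0],
    [0,0,0],
    [0,0,0],
    [0,0,0],
    [0,0,0],
    [0,0,0],
    [0,0,0],
    [0,0,0],
    [0,0,0],
    [0,0,10],
    [0,0,10],
    [0,0,10],
    [0,0,10],
    [0,0,10],
    [0,0,10],
    [0,0,10],
    [0,0,10],
  ],
  grip=[1,1,1,1,1,1,1,1,1,1,1,1,1,1,1,1,1,1,1,1],
)

```text
clock: 3.6
tool_pos: [0.4672, 0.0387, 0.3029]
eef_rot: [0.787, 0.617, 0.0, 0.0]
contact_force: [-0.3, -0.4, -0.8]
opening: 0.996
finger_force: 0.0
```

Emit:
play_rows(
  translation=[
    [0,0,0],
    [0,0,0],
    [0,0,0],
    [0,0,0],
    [0,0,0],
    [0,0,0],
    [0,0,0],
    [0,0,0],
    [0,0,0],
  ],
  delta_rot=[
    [0,0,9.2],
    [0,0,9.2],
    [0,0,9.2],
    [0,0,9.2],
    [0,0,9.2],
    [0,0,9.2],
    [0,0,9.2],
    [0,0,9.2],
    [0,0,9.4],
  ],
  grip=[1,1,1,1,1,1,1,1,1],
)

```text
clock: 4.72
tool_pos: [0.4672, 0.0388, 0.3028]
eef_rot: [0.998, -0.059, 0.0, -0.0]
contact_force: [0.4, 0.7, 0.4]
opening: 1.001
finger_force: 0.0
```

```bash
python3 - <<'E'
from h import *
go(.467,.039,.199)
E
```

```text
t 4.72 pos [0.4672 0.0388 0.3028] yaw -96.8 tilt 0.04 q7 -1.32 F [0.4 0.7 0.4] op 1.001 ff 0.0
 turn tool z -0.3  shift now [ -0.2  -0.2 103.8]  shift turned [ -0.2  -0.2 103.8]
```

Emit:
play_rows(
  translation=[
    [0,0,0.02],
    [0,0,0.02],
    [0,0,0.02],
    [0,0,0.02],
    [0,0,0.014],
    [0,0,0.01],
    [0,0,0],
    [0,0,0],
    [0,0,0],
    [0,0,0],
    [0,0,0],
    [0,0,0],
  ],
  delta_rot=[
    [0,0,0],
    [0,0,0],
    [0,0,0],
    [0,0,0],
    [0,0,0],
    [0,0,0],
    [0,0,0],
    [0,0,0],
    [0,0,0],
    [0,0,0],
    [0,0,0],
    [0,0,0],
  ],
  grip=[1,1,1,1,1,1,-1,-1,-1,-1,-1,-1],
  squeeze=25,
)

```text
clock: 6.22
tool_pos: [0.4671, 0.0386, 0.1988]
eef_rot: [0.998, -0.057, 0.0, -0.0]
contact_force: [0.2, -1.3, 0.8]
opening: 0.345
finger_force: 0.0
```

```bash
python3 - <<'E'
from h import *
go(.467,.039,.199)
E
```

```text
t 6.22 pos [0.4671 0.0386 0.1988] yaw -96.5 tilt 0.01 q7 -1.17 F [ 0.2 -1.3  0.8] op 0.345 ff 0.0
 turn tool z -0.0  shift now [-0.1 -0.4 -0.2]  shift turned [-0.1 -0.4 -0.2]
```

Emit:
play_rows(
  translation=[
    [0,0,0],
    [0,0,0],
    [0,0,0],
    [0,0,0],
    [0.0024,0,-0.0074],
    [0.0028,0,-0.0073],
    [0.0033,0,-0.0071],
    [0.0037,0,-0.0069],
    [0,0,0],
  ],
  delta_rot=[
    [0,0,0],
    [0,0,0],
    [0,0,0],
    [0,0,0],
    [0,0,0],
    [0,0,0],
    [0,0,0],
    [0,0,0],
    [0,0,0],
  ],
  grip=[-1,-1,-1,-1,-1,-1,-1,-1,-1],
)

```text
clock: 7.35
tool_pos: [0.479, 0.0371, 0.2278]
eef_rot: [0.998, -0.057, -0.0, -0.0]
contact_force: [-2.1, 0.9, -1.3]
opening: 0.27
finger_force: 24.9
```

```bash
python3 - <<'E'
from h import *
go(.467,.039,.199)
cv2.imwrite("pics/k1.png",cv2.resize(r.snapshot("side")[130:260,180:380],None,fx=3,fy=3,interpolation=2))
E
```

```text
t 7.35 pos [0.479  0.0371 0.2278] yaw -96.5 tilt 0.01 q7 -1.21 F [-2.1  0.9 -1.3] op 0.27 ff 24.9
 turn tool z -0.0  shift now [-12.1  -0.5  28.8]  shift turned [-12.2  -0.5  28.8]
```

View pics/k1.png

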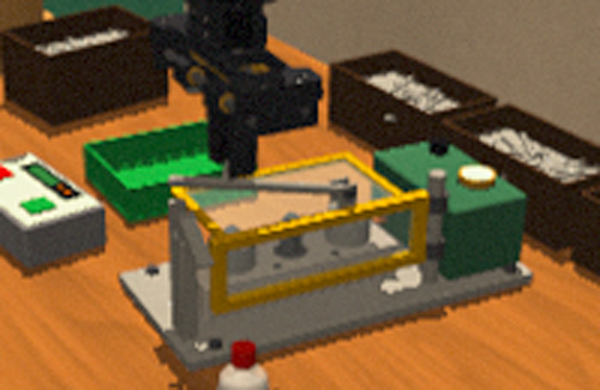

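Emit:
play_rows(
  translation=[
    [-0.0004,0.0208,0],
    [-0.0004,0.0208,0],
    [-0.0004,0.0208,0],
    [-0.0004,0.0208,0],
    [-0.0004,0.0208,0],
    [-0.0004,0.0208,0],
    [-0.0004,0.0208,0],
    [-0.0004,0.0208,0],
    [-0.0004,0.0208,0],
    [-0.0004,0.0208,0],
    [-0.0004,0.0208,0],
    [-0.0004,0.0208,0],
    [-0.0004,0.0208,0],
    [-0.0004,0.0208,0],
    [-0.0004,0.0208,0],
    [-0.0004,0.0208,0],
    [0,0,0],
  ],
  delta_rot=[
    [0,0,-6],
    [0,0,-6],
    [0,0,-6],
    [0,0,-6],
    [0,0,-6],
    [0,0,-6],
    [0,0,-6],
    [0,0,-6],
    [0,0,-6],
    [0,0,-6],
    [0,0,-6],
    [0,0,-6],
    [0,0,-6],
    [0,0,-6],
    [0,0,-6],
    [0,0,-6],
    [0,0,0],
  ],
  grip=[-1,-1,-1,-1,-1,-1,-1,-1,-1,-1,-1,-1,-1,-1,-1,-1,-1],
)

```text
clock: 9.52
tool_pos: [0.6597, -0.1977, 0.2266]
eef_rot: [0.711, 0.704, 0.001, 0.001]
contact_force: [1.5, 0.1, -2.5]
opening: 0.271
finger_force: 25.0
```

```bash
python3 - <<'E'
from h import *
go(.467,.039,.199)
C=np.zeros((560,800,3),np.uint8)
C[:,:400]=cv2.resize(r.snapshot("top")[100:310,190:340],(400,560),interpolation=2)
C[:300,400:]=cv2.resize(r.snapshot("side")[140:290,200:400],(400,300),interpolation=2)
cv2.imwrite("pics/k2.png",C)
E
```

```text
t 9.53 pos [ 0.6597 -0.1977  0.2266] yaw -0.6 tilt 0.12 q7 0.19 F [ 1.5  0.1 -2.5] op 0.271 ff 25.0
 turn tool z 95.9  shift now [ 234.8 -195.1   27.4]  shift turned [-218.2 -213.4   27.6]
```

View pics/k2.png

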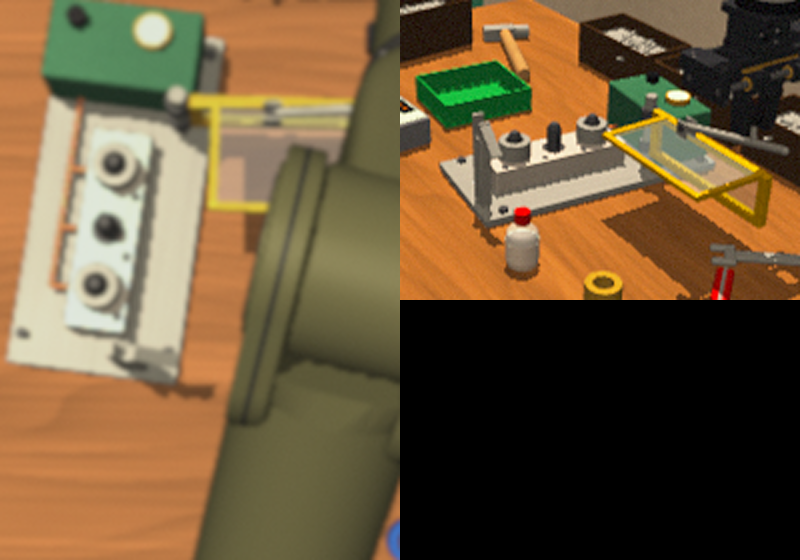

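Emit:
play_rows(
  translation=[
    [-0.0037,0,0.0069],
    [-0.0033,0,0.0071],
    [-0.0028,0,0.0073],
    [-0.0024,0,0.0065],
    [0,0,0],
    [0,0,0],
    [0,0,0],
    [0,0,0],
    [0,0,-0.03],
    [0,0,-0.04],
    [0,0,-0.04],
  ],
  delta_rot=[
    [0,0,0],
    [0,0,0],
    [0,0,0],
    [0,0,0],
    [0,0,0],
    [0,0,0],
    [0,0,0],
    [0,0,0],
    [0,0,0],
    [0,0,0],
    [0,0,0],
  ],
  grip=[-1,-1,-1,-1,-1,0.2,0.4,0.4,0.4,0.6,0.6],
)

```text
clock: 11.0
tool_pos: [0.6581, -0.2104, 0.3109]
eef_rot: [0.711, 0.704, -0.0, 0.0]
contact_force: [0.7, -0.2, -0.4]
opening: 0.799
finger_force: 0.0
```

```bash
python3 - <<'E'
from h import *
u=[(190+a/2.667,100+b/2.667) for a,b in[(96,287),(107,227),(115,163)]]
print(ray("top",u,.083).round(4))
v=[(200+(a-400)/2,140+b/2) for a,b in[(515,135),(553,124),(592,114)]]
print(ray("side",v,.083).round(4))
go(.4995,.0750,.22)
E
```

```text
[[0.4973 0.0749 0.083 ]
 [0.5552 0.0664 0.083 ]
 [0.6178 0.0607 0.083 ]]
[[0.5    0.0696 0.083 ]
 [0.5612 0.0697 0.083 ]
 [0.6251 0.0665 0.083 ]]
t 11.0 pos [ 0.6581 -0.2104  0.3109] yaw -0.6 tilt 0.04 q7 0.22 F [ 0.7 -0.2 -0.4] op 0.799 ff 0.0
 turn tool z 95.9  shift now [ 283.9 -161.3   90.7]  shift turned [-189.9 -265.6   90.9]
```

Emit:
play_rows(
  translation=[
    [0.0355,-0.0202,0],
    [0.0355,-0.0202,0],
    [0.0355,-0.0202,0],
    [0.0355,-0.0202,0],
    [0.0355,-0.0202,0],
    [0.0355,-0.0202,0],
    [0.0355,-0.0202,0],
    [0.0355,-0.0202,0],
    [0,0,0.01],
    [0,0,0.01],
    [0,0,0.01],
    [0,0,0.01],
    [0,0,0.01],
    [0,0,0.01],
    [0,0,0.01],
    [0,0,0.01],
    [0,0,0.01],
    [0,0,0],
  ],
  delta_rot=[
    [0,0,0],
    [0,0,0],
    [0,0,0],
    [0,0,0],
    [0,0,0],
    [0,0,0],
    [0,0,0],
    [0,0,0],
    [0,0,9.6],
    [0,0,9.6],
    [0,0,9.6],
    [0,0,9.6],
    [0,0,9.6],
    [0,0,9.6],
    [0,0,9.6],
    [0,0,9.6],
    [0,0,9.6],
    [0,0,9.5],
  ],
  grip=[1,1,1,1,1,1,1,1,1,1,1,1,1,1,1,1,1,1],
)

```text
clock: 13.25
tool_pos: [0.4994, 0.0754, 0.2193]
eef_rot: [0.998, -0.059, -0.0, 0.0]
contact_force: [-0.5, 1.0, 0.6]
opening: 0.996
finger_force: 0.0
```

```bash
python3 - <<'E'
from h import *
go(.4995,.0745,.111)
E
```

```text
t 13.25 pos [0.4994 0.0754 0.2193] yaw -96.7 tilt 0.02 q7 -1.37 F [-0.5  1.   0.6] op 0.996 ff 0.0
 turn tool z -0.2  shift now [  0.3   0.9 108.3]  shift turned [  0.2   0.9 108.3]
```

Emit:
play_rows(
  translation=[
    [0,0.001,0.025],
    [0,0,0.025],
    [0,0,0.022],
    [0,0,0.007],
    [0,0,0.007],
    [0,0,0],
  ],
  delta_rot=[
    [0,0,0],
    [0,0,0],
    [0,0,0],
    [0,0,0],
    [0,0,0],
    [0,0,0],
  ],
  grip=[1,1,1,1,1,1],
)

```text
clock: 14.0
tool_pos: [0.4994, 0.0746, 0.1338]
eef_rot: [0.998, -0.056, 0.0, -0.0]
contact_force: [-0.4, 0.8, 0.1]
opening: 0.998
finger_force: 0.0
```

```bash
python3 - <<'E'
from h import *
go(.4995,.0745,.111)
C=np.zeros((560,800,3),np.uint8)
C[:,:400]=cv2.resize(r.snapshot("top")[100:310,190:340],(400,560),interpolation=2)
C[:400,400:]=cv2.resize(r.snapshot("side")[120:270,180:330],(400,400),interpolation=2)
cv2.imwrite("pics/k3.png",C)
E
```

```text
t 14.0 pos [0.4994 0.0746 0.1338] yaw -96.4 tilt 0.02 q7 -1.28 F [-0.4  0.8  0.1] op 0.998 ff 0.0
 turn tool z 0.1  shift now [ 0.1  0.1 22.8]  shift turned [ 0.1  0.1 22.8]
```

View pics/k3.png

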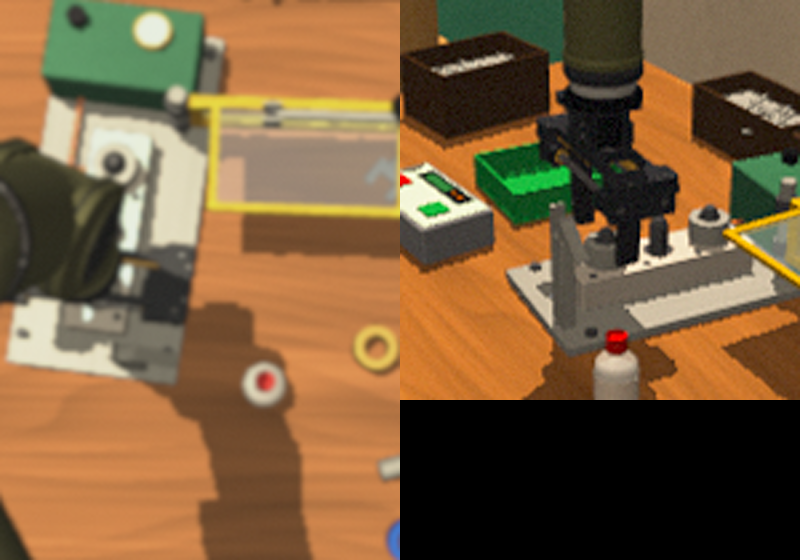

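Emit:
play_rows(
  translation=[
    [0,0,0.008],
    [0,0,0.007],
    [0,0,0.007],
    [0,0,0],
    [0,0,0],
    [0,0,0],
    [0,0,0],
    [0,0,0],
    [0,0,0],
    [0,0,0],
  ],
  delta_rot=[
    [0,0,0],
    [0,0,0],
    [0,0,0],
    [0,0,0],
    [0,0,0],
    [0,0,0],
    [0,0,0],
    [0,0,0],
    [0,0,0],
    [0,0,0],
  ],
  grip=[1,1,1,-1,-1,-1,-1,-1,-1,-1],
  squeeze=30,
)

```text
clock: 15.35
tool_pos: [0.4995, 0.076, 0.1117]
eef_rot: [0.998, -0.055, 0.0, -0.001]
contact_force: [-0.2, 6.0, 2.4]
opening: 0.497
finger_force: 30.0
```

Emit:
play_rows(
  translation=[
    [0,0,0],
    [0,0,-0.01],
    [0,0,-0.02],
    [0,0,-0.03],
    [0,0,-0.03],
    [0,0,-0.03],
    [0,0,0],
  ],
  delta_rot=[
    [0,0,0],
    [0,0,0],
    [0,0,0],
    [0,0,0],
    [0,0,0],
    [0,0,0],
    [0,0,0],
  ],
  grip=[-1,-1,-1,-1,-1,-1,-1],
)

```text
clock: 16.23
tool_pos: [0.5, 0.0736, 0.233]
eef_rot: [0.998, -0.057, 0.002, 0.0]
contact_force: [0.3, -0.2, -1.6]
opening: 0.491
finger_force: 30.0
```

```bash
python3 - <<'E'
from h import *
go(.542,.332,.20)
E
```

```text
t 16.23 pos [0.5    0.0736 0.233 ] yaw -96.5 tilt 0.22 q7 -1.36 F [ 0.3 -0.2 -1.6] op 0.491 ff 30.0
 turn tool z -0.0  shift now [  12.3 -261.5   33. ]  shift turned [  12.5 -261.4   33. ]
```

Emit:
play_rows(
  translation=[
    [0.0025,-0.043,0],
    [0.0025,-0.043,0],
    [0.0025,-0.043,0],
    [0.0025,-0.043,0],
    [0.0025,-0.043,0.01],
    [0.0025,-0.0445,0.02],
    [0,0,0.03],
    [0,0,0.03],
    [0,0,0.03],
    [0,0,0.025],
    [0,0,0.014],
    [0,0,0],
    [0,0,0],
    [0,0,0],
    [0,0,0],
    [0,0,-0.02],
    [0,0,-0.04],
    [0,0,-0.05],
    [0,0,-0.03],
  ],
  delta_rot=[
    [0,0,0],
    [0,0,0],
    [0,0,0],
    [0,0,0],
    [0,0,0],
    [0,0,0],
    [0,0,0],
    [0,0,0],
    [0,0,0],
    [0,0,0],
    [0,0,0],
    [0,0,0],
    [0,0,0],
    [0,0,0],
    [0,0,0],
    [0,0,0],
    [0,0,0],
    [0,0,0],
    [0,0,0],
  ],
  grip=[-1,-1,-1,-1,-1,-1,-1,-1,-1,-1,-1,-1,0.36,0.36,0.36,0.36,0.36,1,1],
)

```text
clock: 18.6
tool_pos: [0.5443, 0.3309, 0.2168]
eef_rot: [0.998, -0.056, 0.002, -0.001]
contact_force: [-0.9, 1.3, -0.3]
opening: 0.884
finger_force: 0.0
```

```bash
python3 - <<'E'
from h import *
go(.6195,.062,.134)
cv2.imwrite("pics/k4.png",cv2.resize(r.snapshot("side")[130:260,140:390],None,fx=3,fy=3,interpolation=2))
E
```

```text
t 18.6 pos [0.5443 0.3309 0.2168] yaw -96.5 tilt 0.26 q7 -1.79 F [-0.9  1.3 -0.3] op 0.884 ff 0.0
 turn tool z 0.0  shift now [104.7 258.9  82.6]  shift turned [105.2 258.6  82.8]
```

View pics/k4.png

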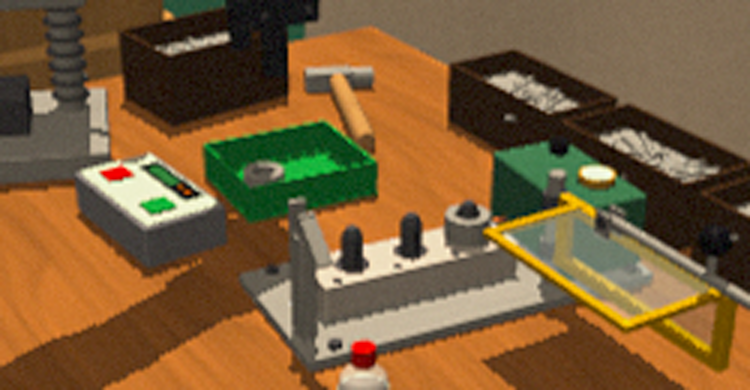

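Emit:
play_rows(
  translation=[
    [0.0175,0.0433,0],
    [0.0175,0.0433,0],
    [0.0175,0.0433,0],
    [0.0175,0.0433,0],
    [0.0175,0.0433,0.01],
    [0.0175,0.042,0.02],
    [0,0,0.03],
    [0,0,0.02],
    [0,0,0.01],
    [0,0,0.0095],
    [0,0,0],
    [0,0,0],
    [0,0,0],
    [0,0,0],
    [0,0,0],
    [0,0,0],
    [0,0,0],
    [0,0,0],
  ],
  delta_rot=[
    [0,0,0],
    [0,0,0],
    [0,0,0],
    [0,0,0],
    [0,0,0],
    [0,0,0],
    [0,0,0],
    [0,0,0],
    [0,0,0],
    [0,0,0],
    [0,0,0],
    [0,0,0],
    [0,0,0],
    [0,0,0],
    [0,0,0],
    [0,0,0],
    [0,0,0],
    [0,0,0],
  ],
  grip=[1,1,1,1,1,1,1,1,1,1,1,-1,-1,-1,-1,-1,-1,-1],
)

```text
clock: 20.9
tool_pos: [0.6187, 0.0624, 0.1132]
eef_rot: [0.998, -0.056, 0.0, -0.0]
contact_force: [-0.1, 0.9, 2.0]
opening: 0.485
finger_force: 30.0
```

Emit:
play_rows(
  translation=[
    [0,0,0],
    [0,0,-0.01],
    [0,0,-0.02],
    [0,0,-0.03],
    [0,0,-0.03],
    [0,0,-0.02],
    [0,0,0],
  ],
  delta_rot=[
    [0,0,0],
    [0,0,0],
    [0,0,0],
    [0,0,0],
    [0,0,0],
    [0,0,0],
    [0,0,0],
  ],
  grip=[-1,-1,-1,-1,-1,-1,-1],
)

```text
clock: 21.78
tool_pos: [0.6197, 0.0615, 0.2258]
eef_rot: [0.998, -0.056, 0.002, 0.0]
contact_force: [-0.2, 0.1, -1.2]
opening: 0.481
finger_force: 30.0
```

```bash
python3 - <<'E'
from h import *
go(.611,.328,.22)
E
```

```text
t 21.77 pos [0.6197 0.0615 0.2258] yaw -96.5 tilt 0.27 q7 -1.39 F [-0.2  0.1 -1.2] op 0.481 ff 30.0
 turn tool z 0.0  shift now [ -38.7 -263.8    5.7]  shift turned [ -38.8 -263.8    5.8]
```

Emit:
play_rows(
  translation=[
    [-0.006,-0.044,0],
    [-0.006,-0.044,0],
    [-0.006,-0.044,0],
    [-0.006,-0.044,0],
    [-0.006,-0.044,0.01],
    [-0.008,-0.044,0.02],
    [0,0,0.03],
    [0,0,0.03],
    [0,0,0.03],
    [0,0,0.02],
    [0,0,0.011],
    [0,0,0],
    [0,0,0],
    [0,0,0],
    [0,0,0],
    [0,0,-0.02],
    [0,0,-0.04],
    [0,0,-0.05],
    [0,0,-0.03],
  ],
  delta_rot=[
    [0,0,0],
    [0,0,0],
    [0,0,0],
    [0,0,0],
    [0,0,0],
    [0,0,0],
    [0,0,0],
    [0,0,0],
    [0,0,0],
    [0,0,0],
    [0,0,0],
    [0,0,0],
    [0,0,0],
    [0,0,0],
    [0,0,0],
    [0,0,0],
    [0,0,0],
    [0,0,0],
    [0,0,0],
  ],
  grip=[-1,-1,-1,-1,-1,-1,-1,-1,-1,-1,-1,-1,0.36,0.36,0.36,0.36,0.36,1,1],
)

```text
clock: 24.15
tool_pos: [0.6117, 0.3288, 0.2166]
eef_rot: [0.998, -0.056, 0.002, -0.001]
contact_force: [0.4, 0.3, 0.8]
opening: 0.884
finger_force: 0.0
```

```bash
cat >> h.py <<'E'
def brass():
    for n,z,col in(("top",.024,(0,120,100)),("side",.013,(0,120,60))):
        im=r.snapshot(n); m=cv2.inRange(cv2.cvtColor(im,cv2.COLOR_BGR2HSV),(18,)+col[1:],(32,255,255))
        k,_,st,ce=cv2.connectedComponentsWithStats(m)
        for i in range(1,k):
            p=ray(n,[ce[i]],z)[0]
            if st[i,4]>60 and st[i,2]<30 and .3<p[0]<.85 and -.48<p[1]<-.1: print(n,st[i,:4],"px",ce[i].round(1),"xy",p[:2].round(4))
        cv2.imwrite(f"pics/last_{n}.png",im)
E
python3 - <<'E'
from h import *
brass(); go(.4515,-.1945,.14)
E
```

```text
top [392 193  17  17] px [400.  201.4] xy [ 0.5306 -0.3778]
top [322 222  18  17] px [330.4 229.9] xy [ 0.4516 -0.194 ]
top [374 236  17  17] px [382.2 244.1] xy [ 0.4168 -0.3289]
side [292 276  19  20] px [301.1 285.2] xy [ 0.4547 -0.1922]
side [376 308  23  24] px [386.7 319.3] xy [ 0.5354 -0.3775]
side [317 315  23  24] px [328.  326.4] xy [ 0.4206 -0.3281]
t 24.25 pos [0.6129 0.3292 0.218 ] yaw -96.4 tilt 0.54 q7 -1.79 F [ 0.6 -0.5 -0. ] op 0.972 ff 0.0
 turn tool z 0.1  shift now [-102.3  538.8   74.7]  shift turned [-101.1  538.6   78. ]
```

Emit:
play_rows(
  translation=[
    [-0.0085,0.0445,0],
    [-0.0085,0.0445,0],
    [-0.0085,0.0445,0],
    [-0.0085,0.0445,0],
    [-0.0085,0.0445,0],
    [-0.0085,0.0445,0],
    [-0.0085,0.0445,0],
    [-0.0085,0.0445,0],
    [-0.0085,0.0445,0],
    [-0.0085,0.0445,0],
    [-0.0085,0.0445,0],
    [-0.0085,0.0445,0],
    [0,0,0.03],
    [0,0,0.03],
    [0,0,0],
  ],
  delta_rot=[
    [0,0,0],
    [0,0,0],
    [0,0,0],
    [0,0,0],
    [0,0,0],
    [0,0,0],
    [0,0,0],
    [0,0,0],
    [0,0,0],
    [0,0,0],
    [0,0,0],
    [0,0,0],
    [0,0,10],
    [0,0,10],
    [0,0,0],
  ],
  grip=[1,1,1,1,1,1,1,1,1,1,1,1,1,1,1],
)

```text
clock: 26.12
tool_pos: [0.448, -0.19, 0.1508]
eef_rot: [0.974, -0.228, -0.002, -0.0]
contact_force: [-0.0, 0.7, 0.0]
opening: 1.002
finger_force: 0.0
```

```bash
python3 - <<'E'
from h import *
go(.453,-.193,.068,-116.5)
E
```

```text
t 26.12 pos [ 0.448  -0.19    0.1508] yaw -116.4 tilt 0.24 q7 -1.03 F [-0.   0.7  0. ] op 1.002 ff 0.0
 turn tool z 0.1  shift now [ 6.1  0.5 82.7]  shift turned [ 5.8  0.5 82.8]
```

Emit:
play_rows(
  translation=[
    [0.006,0,0.02],
    [0,0,0.02],
    [0,0,0.02],
    [0,0,0.014],
    [0,0,0.008],
    [0,0,0],
    [0,0,0],
    [0,0,0],
    [0,0,0],
    [0,0,0],
    [0,0,0],
    [0,0,0],
    [0,0,0],
    [0,0,-0.01],
    [0,0,-0.02],
    [0,0,-0.03],
    [0,0,-0.03],
    [0,0,-0.03],
    [0,0,0],
    [0,0,0],
  ],
  delta_rot=[
    [0,0,0],
    [0,0,0],
    [0,0,0],
    [0,0,0],
    [0,0,0],
    [0,0,0],
    [0,0,0],
    [0,0,0],
    [0,0,0],
    [0,0,0],
    [0,0,0],
    [0,0,0],
    [0,0,0],
    [0,0,0],
    [0,0,0],
    [0,0,0],
    [0,0,0],
    [0,0,0],
    [0,0,-10],
    [0,0,-10],
  ],
  grip=[1,1,1,1,1,1,-1,-1,-1,-1,-1,-1,-1,-1,-1,-1,-1,-1,-1,-1],
)

```text
clock: 28.62
tool_pos: [0.4546, -0.1926, 0.191]
eef_rot: [0.999, -0.053, 0.0, 0.0]
contact_force: [-0.4, 0.4, -0.5]
opening: 0.497
finger_force: 30.0
```

```bash
python3 - <<'E'
from h import *
go(.4995,.0755,.185)
im=r.snapshot("side");r.snapshot("top")
cv2.imwrite("pics/g1.png",cv2.resize(im[170:370,180:380],None,fx=3,fy=3,interpolation=2))
E
```

```text
t 28.62 pos [ 0.4546 -0.1926  0.191 ] yaw -96.1 tilt 0.04 q7 -0.85 F [-0.4  0.4 -0.5] op 0.497 ff 30.0
 turn tool z 0.4  shift now [  16.3 -271.4    6. ]  shift turned [  14.2 -271.5    6. ]
```

View pics/g1.png

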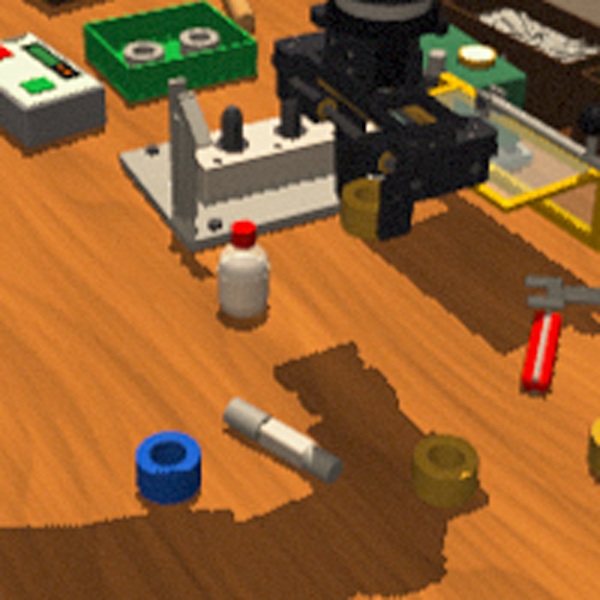

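Emit:
play_rows(
  translation=[
    [0.002,-0.034,-0.01],
    [0.002,-0.034,-0.01],
    [0.002,-0.034,0],
    [0.002,-0.034,0],
    [0.002,-0.034,0],
    [0.002,-0.034,0],
    [0.002,-0.034,0],
    [0.002,-0.0335,0.01],
    [0,0,0.02],
    [0,0,0],
  ],
  delta_rot=[
    [0,0,0.2],
    [0,0,0],
    [0,0,0],
    [0,0,0],
    [0,0,0],
    [0,0,0],
    [0,0,0],
    [0,0,0],
    [0,0,0],
    [0,0,0],
  ],
  grip=[-1,-1,-1,-1,-1,-1,-1,-1,-1,-1],
)

```text
clock: 29.98
tool_pos: [0.5007, 0.0752, 0.1793]
eef_rot: [0.998, -0.059, -0.001, 0.0]
contact_force: [-0.5, -0.6, 0.5]
opening: 0.491
finger_force: 30.0
```

```bash
python3 - <<'E'
from h import *
go(.4995,.0755,.113)
im=r.snapshot("side")
cv2.imwrite("pics/g2.png",cv2.resize(im[130:260,210:340],None,fx=4,fy=4,interpolation=2))
E
```

```text
t 29.98 pos [0.5007 0.0752 0.1793] yaw -96.7 tilt 0.17 q7 -1.28 F [-0.5 -0.6  0.5] op 0.491 ff 30.0
 turn tool z -0.2  shift now [-1.1 -0.2 66.3]  shift turned [-1.3 -0.2 66.3]
```

View pics/g2.png

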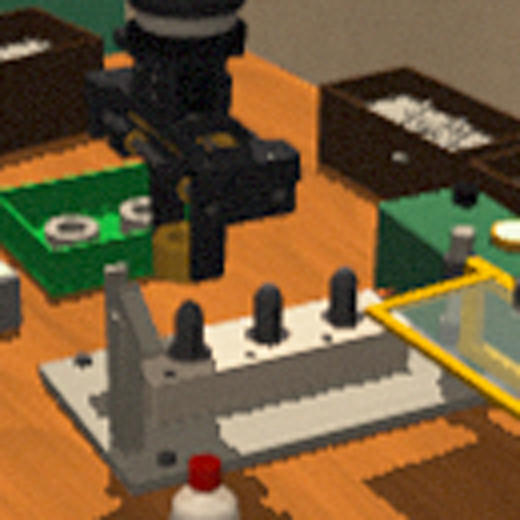

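Emit:
play_rows(
  translation=[
    [-0.001,0,0.015],
    [0,0,0.01],
    [0,0,0.007],
    [0,0,0.007],
    [0,0,0],
  ],
  delta_rot=[
    [0,0,0],
    [0,0,0],
    [0,0,0],
    [0,0,0],
    [0,0,0],
  ],
  grip=[-1,-1,-1,-1,-1],
)

```text
clock: 30.65
tool_pos: [0.5023, 0.0759, 0.141]
eef_rot: [0.998, -0.058, 0.001, -0.001]
contact_force: [3.8, 4.0, -3.8]
opening: 0.491
finger_force: 30.0
```

Emit:
play_rows(
  translation=[
    [0.002,-0.0015,0.004],
    [0,0,0.006],
    [0,0,0.006],
    [0,0,0.006],
    [0,0,0],
  ],
  delta_rot=[
    [0,0,0],
    [0,0,0],
    [0,0,0],
    [0,0,0],
    [0,0,0],
  ],
  grip=[-1,-1,-1,-1,-1],
)

```text
clock: 31.28
tool_pos: [0.5028, 0.0762, 0.1185]
eef_rot: [0.998, -0.058, -0.0, -0.0]
contact_force: [0.9, 1.7, -3.0]
opening: 0.494
finger_force: 30.0
```

Emit:
play_rows(
  translation=[
    [0,0,0.003],
    [0,0,0.0015],
    [0,0,0],
    [0,0,0],
    [0,0,0],
    [0,0,0],
    [0,0,-0.02],
    [0,0,-0.03],
    [0,0,-0.04],
    [0,0.045,-0.01],
    [0,0.045,0],
    [0,0.045,0],
    [0,0.045,0],
  ],
  delta_rot=[
    [0,0,0],
    [0,0,0],
    [0,0,0],
    [0,0,0],
    [0,0,0],
    [0,0,0],
    [0,0,0],
    [0,0,0],
    [0,0,0],
    [0,0,0],
    [0,0,0],
    [0,0,0],
    [0,0,0],
  ],
  grip=[-1,-1,-1,0.5,1,1,1,1,1,1,1,1,1],
)

```text
clock: 32.9
tool_pos: [0.4817, -0.104, 0.2146]
eef_rot: [0.998, -0.058, -0.0, 0.0]
contact_force: [0.0, 0.3, 0.2]
opening: 0.997
finger_force: 0.0
```

```bash
python3 - <<'E'
from h import *
brass()
im=cv2.imread("pics/last_side.png")
cv2.imwrite("pics/g3.png",cv2.resize(im[150:250,210:340],None,fx=4,fy=4,interpolation=2))
go(.4195,-.3285,.15)
E
```

```text
top [338 146   6  36] px [340.7 164.6] xy [ 0.6279 -0.2215]
top [392 193  17  17] px [400.2 201.2] xy [ 0.531  -0.3783]
top [374 236  17  17] px [382.3 244. ] xy [ 0.4171 -0.329 ]
side [376 308  23  24] px [386.8 319.1] xy [ 0.5358 -0.3773]
side [318 315  22  24] px [327.9 326.3] xy [ 0.4206 -0.3278]
t 33.0 pos [ 0.481  -0.1088  0.2151] yaw -97.2 tilt 0.25 q7 -1.01 F [-0.1  0.2 -0.3] op 0.999 ff 0.0
 turn tool z -0.7  shift now [-33.6 225.4  66. ]  shift turned [-36.2 225.2  65.1]
```

View pics/g3.png

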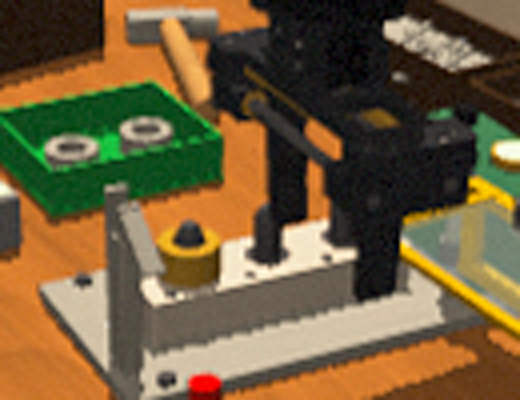

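Emit:
play_rows(
  translation=[
    [-0.0055,0.0375,0],
    [-0.0055,0.0375,0],
    [-0.0055,0.0375,0.01],
    [-0.0055,0.0375,0.02],
    [-0.0055,0.0375,0.02],
    [-0.0055,0.0375,0.015],
    [0,0,0],
  ],
  delta_rot=[
    [0,0,0],
    [0,0,0],
    [0,0,0],
    [0,0,0],
    [0,0,0],
    [0,0,0],
    [0,0,0],
  ],
  grip=[1,1,1,1,1,1,1],
)

```text
clock: 33.88
tool_pos: [0.4216, -0.3249, 0.1486]
eef_rot: [0.998, -0.06, -0.001, 0.001]
contact_force: [0.1, -0.3, 0.4]
opening: 0.995
finger_force: 0.0
```

```bash
python3 - <<'E'
from h import *
go(.4195,-.3285,.068)
E
```

```text
t 33.88 pos [ 0.4216 -0.3249  0.1486] yaw -96.9 tilt 0.13 q7 -0.64 F [ 0.1 -0.3  0.4] op 0.995 ff 0.0
 turn tool z -0.4  shift now [-1.5  3.7 80.7]  shift turned [-1.7  3.8 80.6]
```

Emit:
play_rows(
  translation=[
    [-0.0015,0.003,0.02],
    [0,0,0.02],
    [0,0,0.02],
    [0,0,0.012],
    [0,0,0.008],
    [0,0,0],
    [0,0,0],
    [0,0,0],
    [0,0,0],
    [0,0,0],
    [0,0,0],
    [0,0,0],
    [0,0,0],
    [0,0,-0.01],
    [0,0,-0.02],
    [0,0,-0.03],
    [0,0,-0.04],
    [0,0,-0.03],
    [0,0,0],
  ],
  delta_rot=[
    [0,0,0],
    [0,0,0],
    [0,0,0],
    [0,0,0],
    [0,0,0],
    [0,0,0],
    [0,0,0],
    [0,0,0],
    [0,0,0],
    [0,0,0],
    [0,0,0],
    [0,0,0],
    [0,0,0],
    [0,0,0],
    [0,0,0],
    [0,0,0],
    [0,0,0],
    [0,0,0],
    [0,0,0],
  ],
  grip=[1,1,1,1,1,1,-1,-1,-1,-1,-1,-1,-1,-1,-1,-1,-1,-1,-1],
)

```text
clock: 36.25
tool_pos: [0.4223, -0.3252, 0.2016]
eef_rot: [0.998, -0.058, 0.002, 0.001]
contact_force: [1.2, 0.4, -2.3]
opening: 0.492
finger_force: 30.0
```

```bash
python3 - <<'E'
from h import *
go(.561,.0695,.18); brass()
E
```

```text
t 36.25 pos [ 0.4223 -0.3252  0.2016] yaw -96.6 tilt 0.2 q7 -0.66 F [ 1.2  0.4 -2.3] op 0.492 ff 30.0
 turn tool z -0.1  shift now [  92.4 -408.    21.4]  shift turned [  93.1 -407.8   21.6]
top [392 193  17  14] px [400.5 199.2] xy [ 0.5364 -0.3791]
side [346 234  15   9] px [353.2 238.4] xy [ 0.6936 -0.1047]
side [320 259  17  25] px [328.2 270.9] xy [ 0.5418 -0.183 ]
side [376 308  23  24] px [386.7 319.1] xy [ 0.5355 -0.3772]
```

Emit:
play_rows(
  translation=[
    [0.0095,-0.041,-0.01],
    [0.0095,-0.041,-0.01],
    [0.0095,-0.041,0],
    [0.0095,-0.041,0],
    [0.0095,-0.041,0],
    [0.0095,-0.041,0],
    [0.0095,-0.041,0],
    [0.0095,-0.041,0],
    [0.0095,-0.041,0],
    [0.0095,-0.039,0.01],
    [0,0,0.015],
    [0,0,0.015],
    [0,0,0],
  ],
  delta_rot=[
    [0,0,0],
    [0,0,0],
    [0,0,0],
    [0,0,0],
    [0,0,0],
    [0,0,0],
    [0,0,0],
    [0,0,0],
    [0,0,0],
    [0,0,0],
    [0,0,0],
    [0,0,0],
    [0,0,0],
  ],
  grip=[-1,-1,-1,-1,-1,-1,-1,-1,-1,-1,-1,-1,-1],
)

```text
clock: 37.98
tool_pos: [0.5615, 0.0675, 0.1779]
eef_rot: [0.998, -0.059, -0.002, 0.001]
contact_force: [0.1, 0.1, -0.7]
opening: 0.495
finger_force: 30.0
```

```bash
python3 - <<'E'
from h import *
go(.563,.0695,.15)
im=r.snapshot("side")
b=cv2.resize(im[150:250,210:340],None,fx=4,fy=4,interpolation=2)
m=cv2.inRange(cv2.cvtColor(im,cv2.COLOR_BGR2HSV),(18,120,40),(32,255,255))[:230,:310]
k,_,st,ce=cv2.connectedComponentsWithStats(m);print([(st[i].tolist()) for i in range(1,k) if st[i,4]>20 and st[i,0]>210])
print(proj("side",[(.5615,.0695,.045),(.5615,.0695,.083)]), proj("side",[(.5615,.0695,.111+.013)]))
E
```

```text
t 37.98 pos [0.5615 0.0675 0.1779] yaw -96.8 tilt 0.25 q7 -1.31 F [ 0.1  0.1 -0.7] op 0.495 ff 30.0
 turn tool z -0.3  shift now [ 1.4 -2.2 27.9]  shift turned [ 1.2 -2.1 27.9]
[[233, 0, 65, 72, 1166], [264, 72, 31, 54, 587], [269, 182, 10, 15, 120], [301, 203, 9, 12, 55], [249, 207, 16, 15, 167]]
[[276.41217364 214.16209753]
 [276.62629687 202.0036171 ]] [[276.86458308 188.47309959]]
```

Emit:
play_rows(
  translation=[
    [0.001,-0.002,0.012],
    [0,0,0.01],
    [0,0,0.008],
    [0,0,0.007],
    [0,0,0],
  ],
  delta_rot=[
    [0,0,0],
    [0,0,0],
    [0,0,0],
    [0,0,0],
    [0,0,0],
  ],
  grip=[-1,-1,-1,-1,-1],
)

```text
clock: 38.65
tool_pos: [0.5639, 0.071, 0.1421]
eef_rot: [0.998, -0.058, -0.0, 0.0]
contact_force: [-0.1, 0.3, -1.1]
opening: 0.49
finger_force: 30.0
```

Emit:
play_rows(
  translation=[
    [0,0,0.007],
    [0,0,0.007],
    [0,0,0.006],
    [0,0,0.004],
    [0,0,0],
  ],
  delta_rot=[
    [0,0,0],
    [0,0,0],
    [0,0,0],
    [0,0,0],
    [0,0,0],
  ],
  grip=[-1,-1,-1,-1,-1],
)

```text
clock: 39.28
tool_pos: [0.5641, 0.071, 0.1183]
eef_rot: [0.998, -0.058, -0.0, 0.0]
contact_force: [-0.4, 0.6, -0.8]
opening: 0.491
finger_force: 30.0
```

Emit:
play_rows(
  translation=[
    [0,0,0.003],
    [0,0,0.0015],
    [0,0,0],
    [0,0,0],
    [0,0,0],
    [0,0,0],
    [0,0,-0.02],
    [0,0,-0.03],
    [0,0,-0.04],
    [0,0.045,-0.01],
    [0,0.045,0],
    [0,0.045,0],
    [0,0.045,0],
  ],
  delta_rot=[
    [0,0,0],
    [0,0,0],
    [0,0,0],
    [0,0,0],
    [0,0,0],
    [0,0,0],
    [0,0,0],
    [0,0,0],
    [0,0,0],
    [0,0,0],
    [0,0,0],
    [0,0,0],
    [0,0,0],
  ],
  grip=[-1,-1,-1,0.5,1,1,1,1,1,1,1,1,1],
)

```text
clock: 40.9
tool_pos: [0.5432, -0.1091, 0.2141]
eef_rot: [0.998, -0.058, 0.0, -0.0]
contact_force: [0.4, -0.6, -0.4]
opening: 1.0
finger_force: 0.0
```

```bash
python3 - <<'E'
from h import *
brass()
im=cv2.imread("pics/last_side.png")
m=cv2.inRange(cv2.cvtColor(im,cv2.COLOR_BGR2HSV),(18,120,40),(32,255,255))
k,_,st,ce=cv2.connectedComponentsWithStats(m);print([(st[i].tolist()) for i in range(1,k) if st[i,4]>20 and 230<st[i,0]<330 and 180<st[i,1]<240])
print(proj("side",loc([.5615,.0695,-.114],[(-60,0,45),(-60,0,71),(0,0,45),(0,0,71)])).round(1).tolist())
go(.533,-.378,.15)
E
```

```text
top [338 146   6  21] px [340.6 156.8] xy [ 0.6493 -0.2213]
top [392 193  17  17] px [400.1 201.2] xy [ 0.531  -0.3781]
side [376 308  23  24] px [386.7 319.1] xy [ 0.5357 -0.3771]
[[301, 200, 85, 54, 957], [269, 202, 16, 15, 164], [249, 207, 16, 15, 171]]
[[256.9, 218.7], [256.8, 210.3], [276.4, 214.2], [276.6, 205.9]]
t 41.0 pos [ 0.5422 -0.1147  0.2148] yaw -97.2 tilt 0.29 q7 -1.06 F [-0.3 -0.2 -0.1] op 1.001 ff 0.0
 turn tool z -0.7  shift now [ 23.7 262.1  66.1]  shift turned [ 20.7 262.7  64.8]
```

Emit:
play_rows(
  translation=[
    [0.0035,0.0437,0],
    [0.0035,0.0437,0],
    [0.0035,0.0437,0.01],
    [0.0035,0.0437,0.02],
    [0.0035,0.0437,0.02],
    [0.0035,0.043,0.015],
    [0,0,0],
  ],
  delta_rot=[
    [0,0,0],
    [0,0,0],
    [0,0,0],
    [0,0,0],
    [0,0,0],
    [0,0,0],
    [0,0,0],
  ],
  grip=[1,1,1,1,1,1,1],
)

```text
clock: 41.88
tool_pos: [0.5321, -0.3735, 0.1478]
eef_rot: [0.998, -0.06, -0.001, 0.001]
contact_force: [0.2, 0.6, -0.0]
opening: 1.0
finger_force: 0.0
```

```bash
python3 - <<'E'
from h import *
go(.5335,-.3775,.068)
E
```

```text
t 41.88 pos [ 0.5321 -0.3735  0.1478] yaw -96.9 tilt 0.18 q7 -0.74 F [ 0.2  0.6 -0. ] op 1.0 ff 0.0
 turn tool z -0.4  shift now [ 2.   3.6 79.8]  shift turned [ 1.8  3.8 79.8]
```

Emit:
play_rows(
  translation=[
    [0.001,0.003,0.02],
    [0,0,0.02],
    [0,0,0.02],
    [0,0,0.012],
    [0,0,0.008],
    [0,0,0],
    [0,0,0],
    [0,0,0],
    [0,0,0],
    [0,0,0],
    [0,0,0],
    [0,0,0],
    [0,0,0],
  ],
  delta_rot=[
    [0,0,0],
    [0,0,0],
    [0,0,0],
    [0,0,0],
    [0,0,0],
    [0,0,0],
    [0,0,0],
    [0,0,0],
    [0,0,0],
    [0,0,0],
    [0,0,0],
    [0,0,0],
    [0,0,0],
  ],
  grip=[1,1,1,1,1,1,-1,-1,-1,-1,-1,-1,-1],
)

```text
clock: 43.5
tool_pos: [0.5347, -0.3736, 0.0694]
eef_rot: [0.998, -0.058, 0.0, 0.0]
contact_force: [-1.1, -1.9, 2.4]
opening: 0.494
finger_force: 30.0
```

Emit:
play_rows(
  translation=[
    [0,0,-0.01],
    [0,0,-0.02],
    [0,0,-0.03],
    [0,0,-0.04],
    [0,0,-0.04],
    [0,0,-0.01],
    [0,0,0],
  ],
  delta_rot=[
    [0,0,0],
    [0,0,0],
    [0,0,0],
    [0,0,0],
    [0,0,0],
    [0,0,0],
    [0,0,0],
  ],
  grip=[-1,-1,-1,-1,-1,-1,-1],
)

```text
clock: 44.38
tool_pos: [0.5349, -0.3727, 0.2197]
eef_rot: [0.998, -0.058, 0.0, -0.0]
contact_force: [0.7, -0.5, -1.9]
opening: 0.489
finger_force: 30.0
```

```bash
python3 - <<'E'
from h import *
go(.622,.0635,.18)
E
```

```text
t 44.38 pos [ 0.5349 -0.3727  0.2197] yaw -96.6 tilt 0.05 q7 -0.77 F [ 0.7 -0.5 -1.9] op 0.489 ff 30.0
 turn tool z -0.1  shift now [  36.2 -443.3   39.8]  shift turned [  37.2 -443.3   39.7]
```

Emit:
play_rows(
  translation=[
    [0.0034,-0.041,0],
    [0.0034,-0.041,0],
    [0.0034,-0.041,0],
    [0.0034,-0.041,0],
    [0.0034,-0.041,0],
    [0.0034,-0.041,0],
    [0.0034,-0.041,0],
    [0.0034,-0.041,0],
    [0.0034,-0.041,0],
    [0.0034,-0.041,0],
    [0.0034,-0.0335,0.01],
    [0,0,0.02],
    [0,0,0.01],
    [0,0,0],
  ],
  delta_rot=[
    [0,0,0],
    [0,0,0],
    [0,0,0],
    [0,0,0],
    [0,0,0],
    [0,0,0],
    [0,0,0],
    [0,0,0],
    [0,0,0],
    [0,0,0],
    [0,0,0],
    [0,0,0],
    [0,0,0],
    [0,0,0],
  ],
  grip=[-1,-1,-1,-1,-1,-1,-1,-1,-1,-1,-1,-1,-1,-1],
)

```text
clock: 46.12
tool_pos: [0.6221, 0.0623, 0.1777]
eef_rot: [0.998, -0.059, -0.002, 0.0]
contact_force: [0.7, -0.4, -0.4]
opening: 0.493
finger_force: 30.0
```

```bash
python3 - <<'E'
from h import *
go(.6225,.0635,.15)
im=r.snapshot("side")
m=cv2.inRange(cv2.cvtColor(im,cv2.COLOR_BGR2HSV),(18,120,40),(32,255,255))
k,_,st,ce=cv2.connectedComponentsWithStats(m);print([(st[i].tolist()) for i in range(1,k) if st[i,4]>20 and 230<st[i,0]<330 and 150<st[i,1]<240])
print(proj("side",loc([.5615,.0695,-.114],[(60,0,45),(60,0,71),(60,0,83)])).round(1).tolist())
E
```

```text
t 46.12 pos [0.6221 0.0623 0.1777] yaw -96.7 tilt 0.19 q7 -1.35 F [ 0.7 -0.4 -0.4] op 0.493 ff 30.0
 turn tool z -0.2  shift now [ 0.4 -1.2 27.7]  shift turned [ 0.3 -1.2 27.7]
[[289, 177, 10, 15, 127], [301, 194, 85, 60, 1082], [269, 202, 16, 15, 164], [249, 207, 16, 15, 171]]
[[295.2, 209.8], [295.5, 201.7], [295.7, 197.8]]
```

Emit:
play_rows(
  translation=[
    [0,-0.001,0.012],
    [0,0,0.01],
    [0,0,0.008],
    [0,0,0.007],
    [0,0,0],
  ],
  delta_rot=[
    [0,0,0],
    [0,0,0],
    [0,0,0],
    [0,0,0],
    [0,0,0],
  ],
  grip=[-1,-1,-1,-1,-1],
)

```text
clock: 46.8
tool_pos: [0.6229, 0.0642, 0.1414]
eef_rot: [0.998, -0.058, -0.001, 0.0]
contact_force: [-0.8, 0.1, -0.1]
opening: 0.491
finger_force: 30.0
```

Emit:
play_rows(
  translation=[
    [0,0,0.007],
    [0,0,0.006],
    [0,0,0.006],
    [0,0,0.004],
    [0,0,0],
  ],
  delta_rot=[
    [0,0,0],
    [0,0,0],
    [0,0,0],
    [0,0,0],
    [0,0,0],
  ],
  grip=[-1,-1,-1,-1,-1],
)

```text
clock: 47.42
tool_pos: [0.623, 0.0642, 0.1187]
eef_rot: [0.998, -0.058, -0.0, -0.0]
contact_force: [-0.9, 0.4, -1.8]
opening: 0.493
finger_force: 30.0
```

Emit:
play_rows(
  translation=[
    [0,0,0.003],
    [0,0,0],
    [0,0,0],
    [0,0,0],
    [0,0,0],
    [0,0,-0.02],
    [0,0,-0.03],
    [0,0,-0.05],
    [0,0,-0.05],
    [0,0,-0.045],
    [0,0,0],
  ],
  delta_rot=[
    [0,0,0],
    [0,0,0],
    [0,0,0],
    [0,0,0],
    [0,0,0],
    [0,0,0],
    [0,0,0],
    [0,0,0],
    [0,0,0],
    [0,0,0],
    [0,0,0],
  ],
  grip=[-1,-1,0.5,1,1,1,1,1,1,1,1],
)

```text
clock: 48.8
tool_pos: [0.6251, 0.0634, 0.3165]
eef_rot: [0.998, -0.058, 0.005, -0.001]
contact_force: [0.2, -0.4, -0.1]
opening: 1.001
finger_force: 0.0
```

```bash
python3 - <<'E'
from h import *
go(.6581,-.2104,.31,-.6)
brass()
C=np.zeros((600,800,3),np.uint8)
C[:,:300]=cv2.resize(cv2.imread("pics/last_top.png")[120:260,215:285],(300,600),interpolation=2)
C[:480,310:]=cv2.resize(cv2.imread("pics/last_side.png")[150:270,220:390],(490,480),interpolation=2)
cv2.imwrite("pics/g4.png",C)
# knob: dark blob near expectation
e=proj("side",[(.6581,-.2104,.154)])[0].round().astype(int);et=proj("top",[(.6581,-.2104,.154)])[0].round().astype(int)
for n,c in(("side",e),("top",et)):
    im=cv2.imread(f"pics/last_{n}.png").max(2)[c[1]-12:c[1]+13,c[0]-12:c[0]+13]; k,_,st,ce=cv2.connectedComponentsWithStats((im<45).astype(np.uint8))
    for i in range(1,k):
        if st[i,4]>20: print(n,c,st[i],ray(n,[ce[i]+c-12],.154))
E
```

```text
t 48.8 pos [0.6251 0.0634 0.3165] yaw -96.7 tilt 0.54 q7 -1.44 F [ 0.2 -0.4 -0.1] op 1.001 ff 0.0
 turn tool z -96.1  shift now [ 64.5 268.1   6.7]  shift turned [-273.4   35.9    6.5]
side [379 211] [  0   0  25  25 445] [[ 0.66397932 -0.20741917  0.154     ]]
top [343 139] [ 8 10  6  7 30] [[ 0.65546889 -0.20759017  0.154     ]]
```

View pics/g4.png

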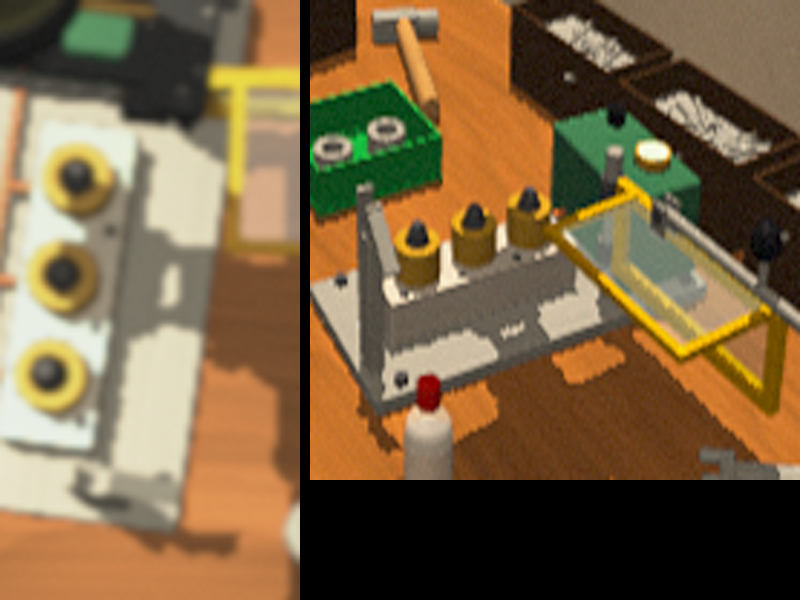

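Emit:
play_rows(
  translation=[
    [0.0081,0.0335,0],
    [0.0081,0.0335,0],
    [0.0081,0.0335,0],
    [0.0081,0.0335,0],
    [0.0081,0.0335,0],
    [0.0081,0.0335,0],
    [0.0081,0.0335,0],
    [0.0081,0.0335,0],
    [0,0,0],
    [0,0,0],
    [0,0,0],
    [0,0,0],
    [0,0,0],
    [0,0,0],
    [0,0,0],
    [0,0,0],
    [0,0,0],
    [0,0,0],
    [0,0,0],
  ],
  delta_rot=[
    [0,0,0],
    [0,0,0],
    [0,0,0],
    [0,0,0],
    [0,0,0],
    [0,0,0],
    [0,0,0],
    [0,0,0],
    [0,0,-9.6],
    [0,0,-9.6],
    [0,0,-9.6],
    [0,0,-9.6],
    [0,0,-9.6],
    [0,0,-9.6],
    [0,0,-9.6],
    [0,0,-9.6],
    [0,0,-9.6],
    [0,0,-9.6],
    [0,0,0],
  ],
  grip=[1,1,1,1,1,1,1,1,1,1,1,1,1,1,1,1,1,1,1],
)

```text
clock: 51.28
tool_pos: [0.6558, -0.2094, 0.3097]
eef_rot: [0.712, 0.703, -0.0, -0.002]
contact_force: [0.4, -0.6, -0.0]
opening: 1.003
finger_force: 0.0
```

```bash
python3 - <<'E'
from h import *
go(.6581,-.2104,.199,-.6)
E
```

```text
t 51.27 pos [ 0.6558 -0.2094  0.3097] yaw -0.7 tilt 0.18 q7 0.27 F [ 0.4 -0.6 -0. ] op 1.003 ff 0.0
 turn tool z -0.1  shift now [ -1.2   2.6 110.7]  shift turned [ -1.    2.3 110.7]
```

Emit:
play_rows(
  translation=[
    [-0.001,0.002,0.025],
    [0,0,0.025],
    [0,0,0.025],
    [0,0,0.02],
    [0,0,0.0155],
    [0,0,0],
    [0,0,0],
    [0,0,0],
    [0,0,0],
    [0,0,0],
    [0,0,0],
    [0,0,0],
    [0,0,0],
    [0,0,0],
    [0,0,0],
    [0.0024,0,-0.0074],
    [0.0028,0,-0.0073],
    [0.0033,0,-0.0071],
    [0.0037,0,-0.0069],
    [0,0,0],
  ],
  delta_rot=[
    [0,0,0],
    [0,0,0],
    [0,0,0],
    [0,0,0],
    [0,0,0],
    [0,0,0],
    [0,0,0],
    [0,0,0],
    [0,0,0],
    [0,0,0],
    [0,0,0],
    [0,0,0],
    [0,0,0],
    [0,0,0],
    [0,0,0],
    [0,0,0],
    [0,0,0],
    [0,0,0],
    [0,0,0],
    [0,0,0],
  ],
  grip=[1,1,1,1,1,1,-1,-1,-1,-1,-1,-1,-1,-1,-1,-1,-1,-1,-1,-1],
  squeeze=25,
)

```text
clock: 53.78
tool_pos: [0.6593, -0.198, 0.2302]
eef_rot: [0.711, 0.703, 0.001, 0.001]
contact_force: [0.2, -1.1, -2.5]
opening: 0.27
finger_force: 25.0
```

```bash
python3 - <<'E'
from h import *
go(.479,.0371,.2278,-96.5)
E
```

```text
t 53.77 pos [ 0.6593 -0.198   0.2302] yaw -0.6 tilt 0.1 q7 0.26 F [ 0.2 -1.1 -2.5] op 0.27 ff 25.0
 turn tool z 95.9  shift now [ 233.2 -182.7    2. ]  shift turned [-205.8 -213.2    2.4]
```

Emit:
play_rows(
  translation=[
    [0.0025,-0.0206,0],
    [0.0025,-0.0206,0],
    [0.0025,-0.0206,0],
    [0.0025,-0.0206,0],
    [0.0025,-0.0206,0],
    [0.0025,-0.0206,0],
    [0.0025,-0.0206,0],
    [0.0025,-0.0206,0],
    [0.0025,-0.0206,0],
    [0.0025,-0.0206,0],
    [0.0025,-0.0206,0],
    [0.0025,-0.0206,0],
    [0.0025,-0.0206,0],
    [0.0025,-0.0206,0],
    [0.0025,-0.0206,0],
    [0,0,0],
  ],
  delta_rot=[
    [0,0,6],
    [0,0,6],
    [0,0,6],
    [0,0,6],
    [0,0,6],
    [0,0,6],
    [0,0,6],
    [0,0,6],
    [0,0,6],
    [0,0,6],
    [0,0,6],
    [0,0,6],
    [0,0,6],
    [0,0,6],
    [0,0,6],
    [0,0,0],
  ],
  grip=[-1,-1,-1,-1,-1,-1,-1,-1,-1,-1,-1,-1,-1,-1,-1,-1],
)

```text
clock: 55.78
tool_pos: [0.4752, 0.0181, 0.2287]
eef_rot: [1.0, -0.003, -0.002, -0.001]
contact_force: [-4.8, 0.4, 0.4]
opening: 0.267
finger_force: 25.0
```

```bash
python3 - <<'E'
from h import *
go(.479,.0371,.2278,-96.5)
E
```

```text
t 55.77 pos [0.4752 0.0181 0.2287] yaw -90.4 tilt 0.31 q7 -1.04 F [-4.8  0.4  0.4] op 0.267 ff 25.0
 turn tool z 6.1  shift now [  3.7 -19.1   1. ]  shift turned [  1.6 -19.4   0.9]
```

Emit:
play_rows(
  translation=[
    [0.002,-0.0095,0],
    [0.002,-0.0096,0],
    [0,0,0],
  ],
  delta_rot=[
    [0,0,3],
    [0,0,3],
    [0,0,0],
  ],
  grip=[-1,-1,-1],
)

```text
clock: 56.15
tool_pos: [0.4777, 0.0362, 0.2285]
eef_rot: [0.998, -0.056, -0.005, -0.002]
contact_force: [-9.5, 2.5, 2.6]
opening: 0.265
finger_force: 24.9
```

```bash
python3 - <<'E'
from h import *
go(.479,.0371,.2278,-96.5)
im=r.snapshot("side")
cv2.imwrite("pics/g5.png",cv2.resize(im[150:250,220:360],None,fx=5,fy=5,interpolation=2))
E
```

```text
t 56.15 pos [0.4777 0.0362 0.2285] yaw -96.4 tilt 0.6 q7 -1.14 F [-9.5  2.5  2.6] op 0.265 ff 24.9
 turn tool z 0.1  shift now [ 1.2 -1.   0.7]  shift turned [ 1.2 -1.1  0.7]
```

View pics/g5.png

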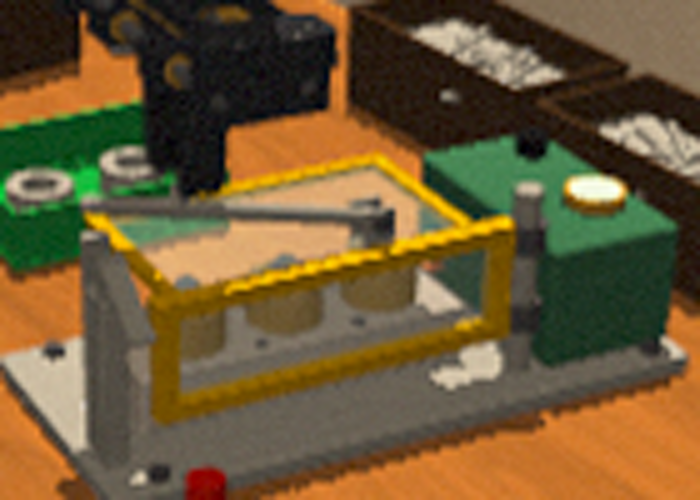

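Emit:
play_rows(
  translation=[
    [-0.004,-0.0008,0.0069],
    [-0.0035,0,0.0071],
    [-0.003,0,0.0073],
    [-0.0025,0,0.0074],
    [0,0,0],
    [0,0,0],
  ],
  delta_rot=[
    [0,0,0],
    [0,0,0],
    [0,0,0],
    [0,0,0],
    [0,0,0],
    [0,0,0],
  ],
  grip=[-1,-1,-1,-1,-1,-1],
)

```text
clock: 56.95
tool_pos: [0.4663, 0.0384, 0.2]
eef_rot: [0.998, -0.056, -0.003, -0.002]
contact_force: [-5.5, 5.4, -2.4]
opening: 0.268
finger_force: 25.1
```

```bash
python3 - <<'E'
from h import *
go(.4671,.0386,.1988)
E
```

```text
t 56.95 pos [0.4663 0.0384 0.2   ] yaw -96.5 tilt 0.44 q7 -1.09 F [-5.5  5.4 -2.4] op 0.268 ff 25.1
 turn tool z 0.0  shift now [ 0.8 -0.3  1.2]  shift turned [ 0.7 -0.3  1.2]
```

Back at the starting knob pose; release, rise, and check.

Emit:
play_rows(
  translation=[
    [0,0,0.001],
    [0,0,0],
    [0,0,0],
    [0,0,0],
    [0,0,-0.03],
    [0,0,-0.04],
    [0,0,-0.04],
    [0,-0.04,0],
    [0,-0.04,0],
    [0,-0.04,0],
    [0,-0.04,0],
    [0,0,0],
  ],
  delta_rot=[
    [0,0,0],
    [0,0,0],
    [0,0,0],
    [0,0,0],
    [0,0,0],
    [0,0,0],
    [0,0,0],
    [0,0,0],
    [0,0,0],
    [0,0,0],
    [0,0,0],
    [0,0,0],
  ],
  grip=[-1,0,0.4,0.4,0.4,0,-1,-1,-1,-1,-1,-1],
)

```text
clock: 58.45
tool_pos: [0.4874, 0.1989, 0.3091]
eef_rot: [0.999, -0.055, 0.0, -0.001]
contact_force: [-0.4, -1.3, -0.5]
opening: 0.002
finger_force: 0.0
```

```bash
python3 - <<'E'
from h import *
s=r.snapshot("side"); t=r.snapshot("top")
for n,im,c in(("top",t,(237,216)),("side",s,(253,189))):
    a=im.max(2)[c[1]-9:c[1]+10,c[0]-9:c[0]+10]; k,_,st,ce=cv2.connectedComponentsWithStats((a<45).astype(np.uint8));i=1+st[1:,4].argmax();print(n,st[i],ce[i]+np.array(c)-9)
C=np.zeros((600,800,3),np.uint8)
C[:,:300]=cv2.resize(t[110:260,200:275],(300,600),interpolation=2)
C[:400,310:800]=cv2.resize(s[160:260,220:342],(490,400),interpolation=2)
cv2.imwrite("pics/g6.png",C)
h=cv2.inRange(cv2.cvtColor(t,cv2.COLOR_BGR2HSV),(45,100,60),(80,255,255));k,_,st,ce=cv2.connectedComponentsWithStats(h)
print([(st[i].tolist(),ce[i]) for i in range(1,k) if 130<ce[i][0]<165 and 230<ce[i][1]<260 and st[i,4]>30])
hs=cv2.inRange(cv2.cvtColor(s,cv2.COLOR_BGR2HSV),(45,100,60),(80,255,255));k,_,st,ce=cv2.connectedComponentsWithStats(hs)
for i in range(1,k):
    if 20<st[i,4]<150: print("side",st[i],ce[i],ray("side",[ce[i]],.0485))
go(.401,.278,.15)
E
```

```text
top [ 6  6  8  7 41] [237.3902439  215.82926829]
side [ 4  5 10 10 70] [253.12857143 189.64285714]
[([143, 241, 9, 9, 80], array([147.05, 245.05]))]
side [236  83   4  15  37] [238.13513514  88.91891892] [[1.22197539 1.46202458 0.0485    ]]
side [234 122   7  21 136] [237.20588235 131.48529412] [[0.82536448 0.76407082 0.0485    ]]
side [190 185  10   7  36] [194.08333333 188.13888889] [[0.43590944 0.33975936 0.0485    ]]
side [187 196  11   5  41] [192.         197.95121951] [[0.40235106 0.28024288 0.0485    ]]
t 58.55 pos [0.4873 0.1948 0.3096] yaw -96.6 tilt 0.05 q7 -1.55 F [ 0.1 -0.5 -0.3] op 0.004 ff 0.0
 turn tool z -0.1  shift now [-95.4 -72.8 159.5]  shift turned [-95.2 -72.9 159.6]
```

View pics/g6.png

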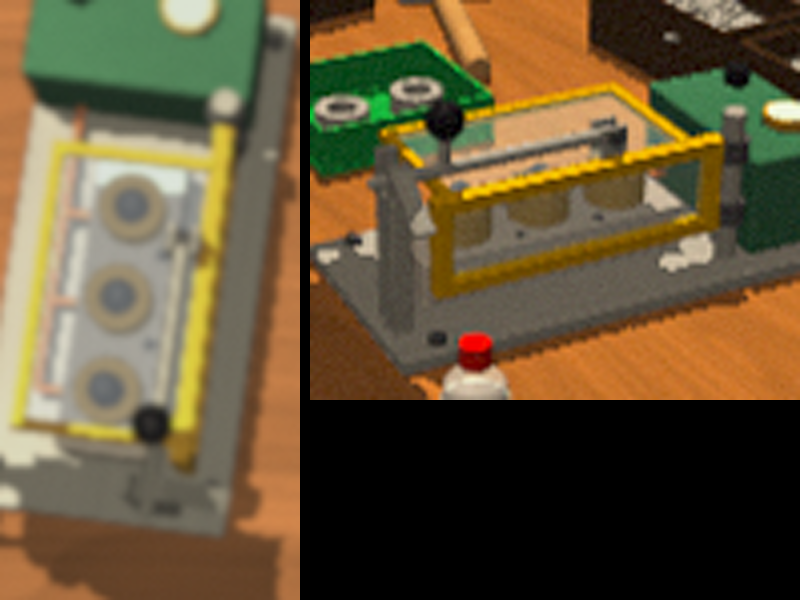

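Emit:
play_rows(
  translation=[
    [-0.0236,-0.0182,0.01],
    [-0.0236,-0.0182,0.03],
    [-0.0236,-0.0182,0.04],
    [-0.0236,-0.0182,0.04],
    [0,0,0.04],
    [0,0,0.02],
    [0,0,0.008],
    [0,0,0],
  ],
  delta_rot=[
    [0,0,0],
    [0,0,0],
    [0,0,0],
    [0,0,0],
    [0,0,0],
    [0,0,0],
    [0,0,0],
    [0,0,0],
  ],
  grip=[-1,-1,-1,-1,-1,-1,-1,-1],
)

```text
clock: 59.55
tool_pos: [0.4025, 0.2774, 0.1219]
eef_rot: [0.998, -0.059, 0.0, 0.0]
contact_force: [0.1, -0.2, 0.2]
opening: 0.006
finger_force: 0.0
```

```bash
python3 - <<'E'
from h import *
go(.4022,.279,.1125)
E
```

```text
t 59.55 pos [0.4025 0.2774 0.1219] yaw -96.7 tilt 0.02 q7 -1.45 F [ 0.1 -0.2  0.2] op 0.006 ff 0.0
 turn tool z -0.2  shift now [-0.5 -1.5  9.4]  shift turned [-0.5 -1.5  9.4]
```

Emit:
play_rows(
  translation=[
    [0,-0.001,0.005],
    [0,0,0.003],
    [0,0,0.002],
    [0,0,0.001],
    [0,0,0],
  ],
  delta_rot=[
    [0,0,0],
    [0,0,0],
    [0,0,0],
    [0,0,0],
    [0,0,0],
  ],
  grip=[-1,-1,-1,-1,-1],
)

```text
clock: 60.18
tool_pos: [0.4022, 0.2796, 0.1114]
eef_rot: [0.998, -0.058, 0.0, -0.001]
contact_force: [-0.6, 0.1, 8.9]
opening: 0.006
finger_force: 4.3
```

Emit:
play_rows(
  translation=[
    [0,0,0.0007],
    [0,0,0],
    [0,0,0],
  ],
  delta_rot=[
    [0,0,0],
    [0,0,0],
    [0,0,0],
  ],
  grip=[-1,-1,-1],
)

```text
clock: 60.55
tool_pos: [0.4021, 0.2795, 0.1114]
eef_rot: [0.998, -0.058, 0.0, -0.001]
contact_force: [-1.5, -0.4, 15.5]
opening: 0.006
finger_force: 8.0
```

Emit:
play_rows(
  translation=[
    [0,0,-0.01],
    [0,0,-0.03],
    [0,0,-0.04],
    [0,0,-0.04],
    [0,0,-0.03],
    [0,0,0],
    [0,0,0],
  ],
  delta_rot=[
    [0,0,0],
    [0,0,0],
    [0,0,0],
    [0,0,0],
    [0,0,0],
    [0,0,0],
    [0,0,0],
  ],
  grip=[-1,-1,-1,-1,-1,-1,-1],
)

```text
clock: 61.42
tool_pos: [0.4014, 0.2795, 0.2593]
eef_rot: [0.998, -0.058, -0.001, 0.0]
contact_force: [-0.5, -0.1, -0.1]
opening: 0.009
finger_force: 0.0
```

```bash
python3 - <<'E'
from h import *
s=r.snapshot("side"); t=r.snapshot("top")
C=np.zeros((600,800,3),np.uint8)
C[:300,:]=cv2.resize(s[140:290,180:580],(800,300),interpolation=2)
C[300:,:]=cv2.resize(t[130:280,95:495],(800,300),interpolation=2)
cv2.imwrite("pics/g7.png",C)
E
```

```text
(no output)
```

View pics/g7.png

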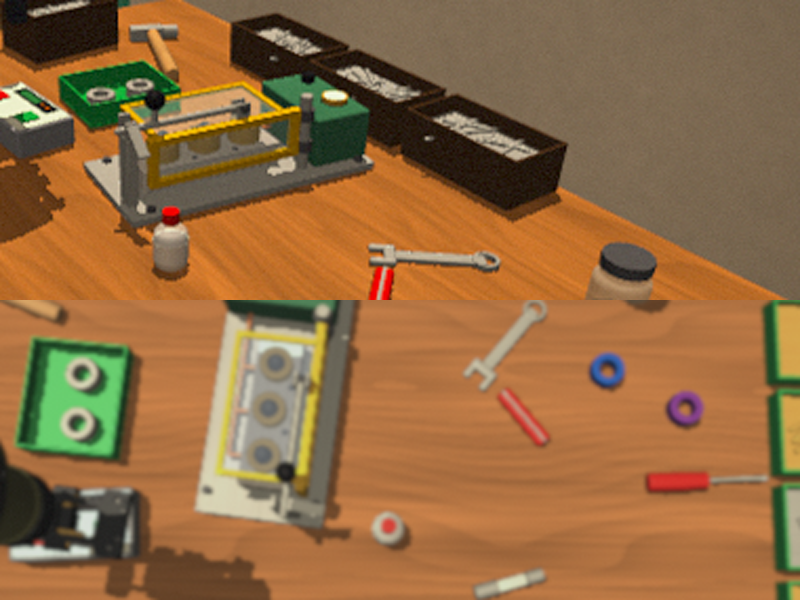

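The closing pictures show the two grey collars in the tray and three brass collars on the mandrels. The guard is shut with the bar down, and the bystanders haven't moved.

```bash
python3 -c "
from plant import r
print(r.finish_job())"
```

```text
the job is handed in; nothing more can be done
None
```

Job handed in at about 61 s: both grey collars are in the tray, all three brass collars are seated on the mandrels, and the guard is shut with the bar back in its catch. I pressed the green key last, at about 15 N against the 4 N it needs; there was no direct readout that it registered.

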